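Set up weld coupons for tacking

ROBOT

A 7-joint arm with a two-finger parallel gripper is mounted at the origin on the work surface. World frame = base frame: x ahead of the robot, y to its left, z up, the work surface at z = 0. Lengths are in mm, angles in rad, forces in N, time in s.
With the tool pointing down it reaches from about 375 to 925 mm from the base axis. Payload 3.1 kg.
Tool frame: the origin (TCP) lies at the very end of the fingers, on their centre line; the grasp point (between the pads) lies 19 mm behind it; z points along the fingers, y is the direction in which the jaws open and shut (so a half turn about z gives the same grasp; the last joint's range is limited). The gripper opens to 85 mm and grips with 20 to 120 N. Pads are 22 mm wide; open, the fingers measure 114 mm over their backs; the gripper's body (76 mm by 85 mm) begins 54 mm behind the grasp point. The pads swing forward as they close: fully open they stand 13 mm farther back than shut.
Start: joints at [-1.325, 0.383, 0.044, 1.598, -0.018, 1.161, -0.05], TCP at [219.071, 611.973, 231.269] pointing down, gripper open.
Joint ranges: [-2.61, 2.61], [-0.41, 2.15], [-1.48, 1.57], [0, 2.5], [-1.57, 4.71], [0.05, 1.97], [-2.85, 2.85]. Speed limits (rad/s): [2.79, 2.79, 3.14, 3.14, 3.14, 3.14, 3.14].

INTERFACE

Orientations are given as a rotation vector (axis times angle).
In Python, from rig import bot gives the robot as it stands.
- The arm moves only by the tool play_rows, never from a script. Its argument "motion" is a list of rows, each an object with "dp": the shift along the tool's x, y, z as a fraction of full scale, a list of three; "yaw": the turn about the tool's z as a fraction of full scale. In form: [{"dp": [dx, dy, dz], "yaw": yaw}, ...]. A call has 1 to 10 rows; each row is the pose to reach, as a shift and turn from the pose commanded when the call began, along the tool's axes at that moment; what a row does not reach only later rows make up. Full scale, the value 1, is 0.12 m for a shift and 1.5 rad for a turn. A row lasts 1/10 s, in which the tool goes at most 50 mm and 8.59 degrees, less where a joint would pass 70% of its speed; a pose out of reach is approached as far as the arm can. A call with a number of a shift or a turn outside -1 to 1 is refused whole. A call with a gripper value outside its range is refused whole. "claw" is the opening, from -1 (shut) to 1 (fully open), set as the call begins (left out, the last holds). The fingers move at their own pace and stop on an object; the grip force is fixed at half the most. Time passes only in rows, so rows that repeat a pose let the fingers close. It gives the time, the measured TCP pose, the force and the opening at its end, in the units of the state.
- bot.sense(): the state, without advancing time (a new reading comes with each control period).
- bot.camera(name): name is "scene" or "side" or "wrist"; returns the picture (400x640x3 uint8, red, green, blue); there is no depth.
- bot.camera_params(name): a dict with "intrinsics" (3x3 intrinsics, pixels), "dist" ([k1, k2, p1, p2, k3] as OpenCV has them; the pictures are not rectified), "camera_from_world" (4x4, takes a point from world to camera coordinates). Camera axes: x right, y down, z forward; pixel columns grow to the right and rows downward; lengths in mm; the calibration is good to about 2 mm. A picture is of the moment at which its call begins: read the wrist's pose just before it. camera_params takes no time and is no camera call; for the wrist camera it gives the pose at the moment of the call.
- bot.close_job(): hands the job in, once; it reports no verdict.
Trained networks look in the newest picture that a camera, given by its name, has taken for a name from the list of things; names that differ only in an ending like _2 or _b are one class to them, and where a whole thing is asked for, a point or a joint stands for the part that bears it (a point fixed in the world has none). Each returns a list of dicts, best first, with "confidence" (0 to 1); they miss things now and then, are a little off and sometimes report something else, mostly with a low value. They report only what shows in the picture. A call takes as long as a camera call. They do not tell look-alikes from the thing itself.
- bot.cut_out(camera, target): "region" (400x640 bool, what is visible of it) and "bbox" ([left, top, right, bottom] in pixels, round what is visible of it).
- bot.pinpoint(camera, target): "uv" ([column, row] in pixels: a listed point, or the origin of a listed thing).
The state is a dict: "time": time; "qpos": joint angles; "dq": joint speeds; "effort": joint torques, N m; "tool_pos": TCP position; "orientation": TCP orientation; "wrist_force": force on the tool from outside, world axes, zero at the start; "ft_torque": the same for the moment, N m; "gripper_width": opening from 0.0 (shut) to 1.0 (fully open).
Only numpy, scipy, OpenCV 4.12 (cv2) and the standard library are available. Lean on these libraries where they do the work, as an engineer would, in place of code of your own. Each camera call takes 0.05 s, during which the arm holds its last target.

TASK

Set up the aluminium weld coupons on the tacking jig. Working from the rack's left lane to its right (left as the robot sees it), slide each coupon out over the rack's front edge until its end overhangs by three to five centimetres and let it lie still there, then grip it by the overhanging end and lay it flat on the jig, lengthwise from the fence. Keep them in their left-to-right order as one closed row: the first butted flush against the stop at the jig's left end, each next one flush against its neighbour without a gap, all far ends flush against the rear fence; leave the hammer, carton and steel offcut alone.

Things in the scene. Friction and masses are not known exactly. Their poses are not given: they have to be found in the camera images.
- rack: fixed grey steel rack, 200 (x) x 238 (y) mm; origin at its underside's centre, x away from the robot, y left. Deck top z = 60; front edge x = -100, back edge x = 100, both open. Curbs 10 wide, 12 above the deck, make three lanes 66 wide centred at y = 76 (left), 0, -76 (right); no room for fingers beside a coupon in a lane. Free space before the front edge.
- jig: fixed steel tacking jig; origin at its underside's centre, x away from the robot, y left. Flat bed 120 (x) x 280 (y) mm, top z = 30, edges x = -60, y = -140 open. Rear fence: near face at x = 60, top z = 45. Left end stop: face at y = 125, top z = 45.
- coupon1_mid (a point): centre (half-way up) of the coupon in the rack's left lane: flat aluminium plate 110 (x, lengthwise) x 60 (y) x 8 (z) mm, about 140 g, all alike. Starts flat and lengthwise in its lane, front end 20 to 50 mm behind the front edge. Absent in some starts.
- coupon2_mid (a point): centre (half-way up) of the coupon in the rack's middle lane: flat aluminium plate 110 (x, lengthwise) x 60 (y) x 8 (z) mm, about 140 g, all alike. Starts flat and lengthwise in its lane, front end 20 to 50 mm behind the front edge. Absent in some starts.
- coupon3_mid (a point): centre (half-way up) of the coupon in the rack's right lane: flat aluminium plate 110 (x, lengthwise) x 60 (y) x 8 (z) mm, about 140 g, all alike. Starts flat and lengthwise in its lane, front end 20 to 50 mm behind the front edge. Absent in some starts.
- hammer: bystander: hammer lying beyond the work; origin at its underside
- carton: bystander: open cardboard box, 90 x 130 x 60 mm; origin at the centre of its underside
- offcut: bystander: steel offcut block 50 x 50 x 35 mm beyond the gap between rack and jig; origin at the centre of its underside
Not all that is in view belongs to the job. What is shaped like the part that bears coupon2_mid but brown, purple or yellow is not meant.

How it is judged (in metres and radians):
On the way, in this order (a step that is already met when the one before it is completed fails the run):
1. the coupon of the left lane lies still on the rack, its front end 25 to 54 mm out over the front edge (passed over if that lane is empty) (x of coupon1_mid in the frame of rack between -0.099 and -0.07 m and z of coupon1_mid in the frame of rack between 0.06 and 0.069 m and angle between coupon1_mid's own z axis and vertical below 0.06 rad and linear speed of coupon1 below 0.01 m/s), for 0.3 s.
2. the coupon of the middle lane lies still on the rack, its front end 25 to 54 mm out over the front edge (passed over if that lane is empty) (x of coupon2_mid in the frame of rack between -0.099 and -0.07 m and z of coupon2_mid in the frame of rack between 0.06 and 0.069 m and angle between coupon2_mid's own z axis and vertical below 0.06 rad and linear speed of coupon2 below 0.01 m/s), for 0.3 s.
3. the coupon of the right lane lies still on the rack, its front end 25 to 54 mm out over the front edge (passed over if that lane is empty) (x of coupon3_mid in the frame of rack between -0.099 and -0.07 m and z of coupon3_mid in the frame of rack between 0.06 and 0.069 m and angle between coupon3_mid's own z axis and vertical below 0.06 rad and linear speed of coupon3 below 0.01 m/s), for 0.3 s.
At the end, for the whole second after the job is handed in: Every coupon present lies still and flat on the jig, square within 0.04 rad, far end within 3.5 mm of the fence, in rack order from the left stop: the first within 2.5 mm, second within 4 mm, third within 5.5 mm of its place in a fully closed row (x of coupon1_mid in the frame of jig between 0.0015 and 0.0075 m and z of coupon1_mid in the frame of jig between 0.031 and 0.037 m and angle between the x axis of each of coupon1_mid, coupon2_mid, coupon3_mid and the x axis of jig, either way round below 0.04 rad and linear speed of each of coupon1, coupon2, coupon3 below 0.02 m/s and y of coupon1_mid in the frame of jig between 0.0925 and 0.097 m and x of coupon2_mid in the frame of jig between 0.0015 and 0.0075 m and z of coupon2_mid in the frame of jig between 0.031 and 0.037 m and (y of coupon2_mid in the frame of jig between 0.0925 and 0.097 m or y of coupon2_mid in the frame of jig between 0.031 and 0.037 m) and x of coupon3_mid in the frame of jig between 0.0015 and 0.0075 m and z of coupon3_mid in the frame of jig between 0.031 and 0.037 m and (y of coupon3_mid in the frame of jig between 0.031 and 0.037 m or y of coupon3_mid in the frame of jig between -0.0305 and -0.023 m) and (y of coupon1_mid in the frame of jig between 0.0925 and 0.097 m or y of coupon2_mid in the frame of jig between 0.0925 and 0.097 m) and (y of coupon2_mid in the frame of jig between 0.031 and 0.037 m or y of coupon3_mid in the frame of jig between 0.031 and 0.037 m)); the robot touches nothing.
It fails at once if a bystander (hammer, carton or offcut) is moved by more than 30 mm (distance of any of hammer, carton, offcut from where it was at the start of the episode above 0.03 m).
Of coupon1, coupon2, coupon3 only 2 to 3 are there at a start; the rules pass over those that are not, and their reading is None.
At some moment in a run one of coupon1, coupon2, coupon3 may be knocked a few centimetres aside while the robot is not near it.
It also fails if it takes over 210 s, if anything falls off the work surface, if the arm or the gripper's body presses on something with over 40 N, if the wrist force passes 120 N, or if a joint passes its speed limit or range.

## Working session

There is one attempt and no reset: what is moved stays moved. The work goes in short steps, Python scripts to look and compute and a tool call to move; the robot and the scene stay as the last step left them, time stands still between calls to the robot, and variables do not carry over. Pictures are saved under pics/ and viewed, and the job is handed in when it is done.

Besides the shell and the picture viewer there is one more tool, called after "Call:" as a command line: name --argument value ..., lists and objects as JSON in quotes. play_rows: Moves the arm, as the interface text tells. Shift numbers are shares of 0.12 m and turn numbers shares of 1.5 rad, none past 1 either way. Its arguments: {"type":"object","properties":{"motion":{"type":"array"},"claw":{"type":"number"}},"required":["motion"]}

```bash
ls; mkdir -p pics; python3 - <<'E'
from rig import bot
import cv2
s=bot.sense(); print(s)
for n in ["scene","side","wrist"]:
    im=bot.camera(n); cv2.imwrite(f"pics/{n}0.png",im[:,:,::-1])
    p=bot.camera_params(n); print(n,p)
E
```

```text
pics
{'time': 0.0, 'qpos': array([-1.32480646,  0.38387042,  0.04384601,  1.59960537, -0.01789242,
        1.16117863, -0.04988746]), 'dq': array([-0.00170778, -0.00081159, -0.00028691, -0.0013028 , -0.00123739,
       -0.00101673,  0.00113221]), 'effort': array([-7.32502103e-04, -4.33464468e+01,  1.02403075e+00, -2.49519485e+01,
        1.05473661e-02,  1.12622840e-02,  1.45805808e-05]), 'tool_pos': array([218.78171061, 611.06113947, 229.84991869]), 'orientation': array([-0.53718688, -3.09501575,  0.00416544]), 'wrist_force': array([-0.0254222 ,  0.39321449, -0.04505834]), 'ft_torque': array([-0.00533418,  0.04972025,  0.03914124]), 'gripper_width': 0.9999588207129833}
scene {'intrinsics': array([[366.29934135,   0.        , 325.69027866],
       [  0.        , 366.29934135, 192.6882222 ],
       [  0.        ,   0.        ,   1.        ]]), 'dist': array([0.02183443, 0.        , 0.        , 0.        , 0.        ]), 'camera_from_world': array([[-7.66113166e-01,  6.42692249e-01,  4.15816916e-03,
         4.88808061e+02],
       [ 4.53202019e-01,  5.44798596e-01, -7.05551147e-01,
   
[... 735 characters left out ...]
[ 0.00000000e+00,  0.00000000e+00,  0.00000000e+00,
         1.00000000e+00]])}
wrist {'intrinsics': array([[295.47768516,   0.        , 322.00284359],
       [  0.        , 295.47768516, 203.86860599],
       [  0.        ,   0.        ,   1.        ]]), 'dist': array([-0.01466497,  0.        ,  0.        ,  0.        ,  0.        ]), 'camera_from_world': array([[ 3.37145965e-01,  9.41449166e-01, -2.46289475e-03,
        -6.48516020e+02],
       [ 8.90330442e-01, -3.17987127e-01,  3.25877109e-01,
        -4.20114386e+01],
       [ 3.06013564e-01, -1.12060943e-01, -9.45408929e-01,
         3.81485337e+02],
       [ 0.00000000e+00,  0.00000000e+00,  0.00000000e+00,
         1.00000000e+00]])}
```

View pics/scene0.png

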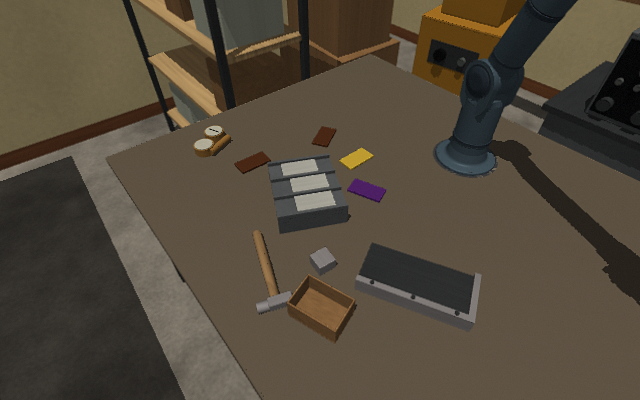

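View pics/side0.png

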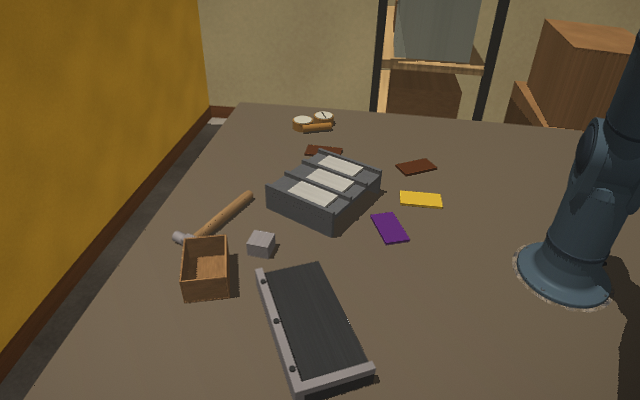

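View pics/wrist0.png

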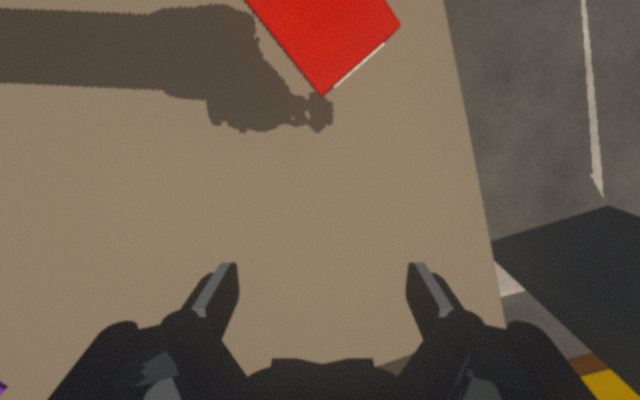

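```bash
cat > h.py <<'E'
import numpy as np, cv2
from scipy.spatial.transform import Rotation as Ro
from scipy.optimize import least_squares
def proj(p,X):
    T=np.array(p["camera_from_world"]);X=np.atleast_2d(X).astype(float)
    uv,_=cv2.projectPoints(X.reshape(-1,1,3),cv2.Rodrigues(T[:3,:3])[0],T[:3,3],p["intrinsics"],p["dist"])
    return uv.reshape(-1,2)
def ray(p,uv,z):
    T=np.array(p["camera_from_world"]);R=T[:3,:3];t=T[:3,3]
    n=cv2.undistortPoints(np.array(uv,float).reshape(-1,1,2),p["intrinsics"],p["dist"]).reshape(-1,2)
    d=np.c_[n,np.ones(len(n))]@R; c=-R.T@t
    z=np.broadcast_to(z,len(d))
    return c+d*((z-c[2])/d[:,2])[:,None]
def place(pose,P):
    x,y,a=pose; P=np.atleast_2d(P).astype(float)
    c,s=np.cos(a),np.sin(a)
    return np.c_[x+c*P[:,0]-s*P[:,1],y+s*P[:,0]+c*P[:,1],P[:,2]]
def save(n,im): cv2.imwrite(f"pics/{n}.png",im[:,:,::-1])
E
python3 - <<'E'
from rig import bot
from h import *
for n in ["scene","side"]:
    im=bot.camera(n); p=bot.camera_params(n)
    for t in ["rack","jig","coupon2_mid","offcut","carton","hammer"]:
        for d in bot.pinpoint(n,t)[:4]:
            z=64 if "coupon" in t else 0
            print(n,t,round(d["confidence"],2),np.round(d["uv"],1),np.round(ray(p,[d["uv"]],z)[0],1))
im=cv2.imread("pics/scene0.png")
cv2.imwrite("pics/s_a.png",cv2.resize(im[140:240,250:400],None,fx=5,fy=5,interpolation=cv2.INTER_CUBIC))
cv2.imwrite("pics/s_b.png",cv2.resize(im[230:340,340:500],None,fx=5,fy=5,interpolation=cv2.INTER_CUBIC))
im=cv2.imread("pics/side0.png")
cv2.imwrite("pics/d_a.png",cv2.resize(im[145:250,255:415],None,fx=5,fy=5,interpolation=cv2.INTER_CUBIC))
cv2.imwrite("pics/d_b.png",cv2.resize(im[250:400,240:390],None,fx=4,fy=4,interpolation=cv2.INTER_CUBIC))
E
```

```text
scene rack 0.81 [304.  195.2] [ 550.8 -210.5    0. ]
scene jig 0.78 [418.2 280.9] [513.8 220.7   0. ]
scene coupon2_mid 0.88 [367.5 192.7] [437.9 -48.1  64. ]
scene coupon2_mid 0.84 [355.8 156.8] [ 351.1 -190.1   64. ]
scene coupon2_mid 0.77 [323.5 137.2] [ 364.3 -338.5   64. ]
scene coupon2_mid 0.61 [254.  162.7] [ 621.1 -376.    64. ]
scene offcut 0.58 [324.1 264.2] [666.8  27.7   0. ]
scene carton 0.87 [320.1 316. ] [767.  133.1   0. ]
scene hammer 0.81 [264.  270.3] [799.7 -58.8   0. ]
side rack 0.64 [320.3 200.5] [ 565.8 -186.3    0. ]
side jig 0.74 [310.1 332.5] [527.6 233.7   0. ]
side coupon2_mid 0.95 [421.3 199.5] [ 315.7 -141.5   64. ]
side coupon2_mid 0.81 [384.8 223.6] [402.1 -32.5  64. ]
side coupon2_mid 0.77 [417.3 170.3] [ 318.4 -278.6   64. ]
side coupon2_mid 0.65 [322.6 152.9] [ 580.  -327.5   64. ]
side offcut 0.84 [259.8 251.2] [673.2  32.2   0. ]
side carton 0.83 [211.2 275.7] [755. 124.   0.]
side carton 0.24 [312.1 330.6] [524.6 228.9   0. ]
side hammer 0.81 [225.1 219.6] [785.9 -65.9   0. ]
```

View pics/s_a.png

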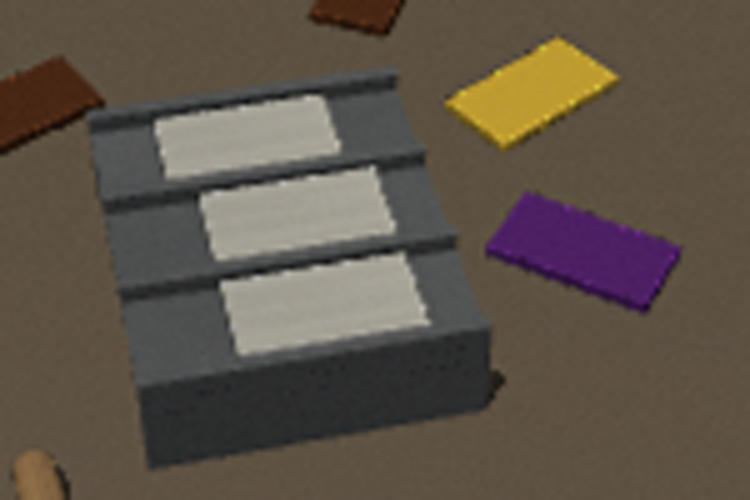

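View pics/s_b.png

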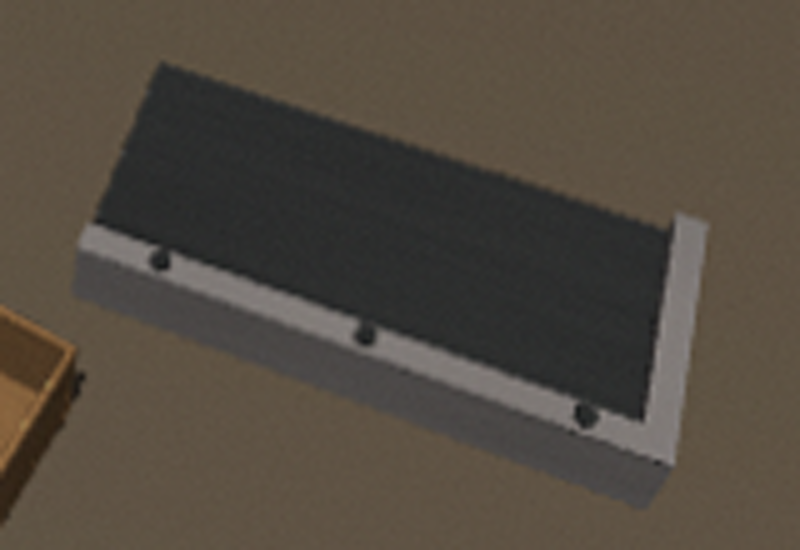

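View pics/d_a.png

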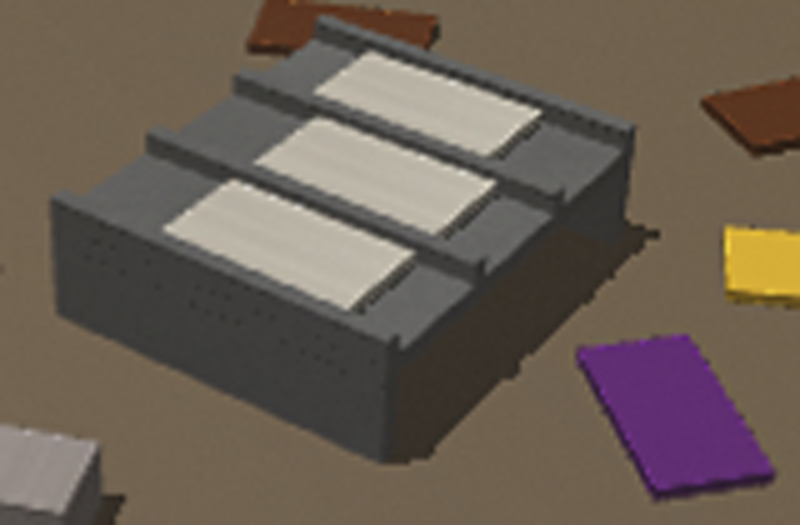

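View pics/d_b.png

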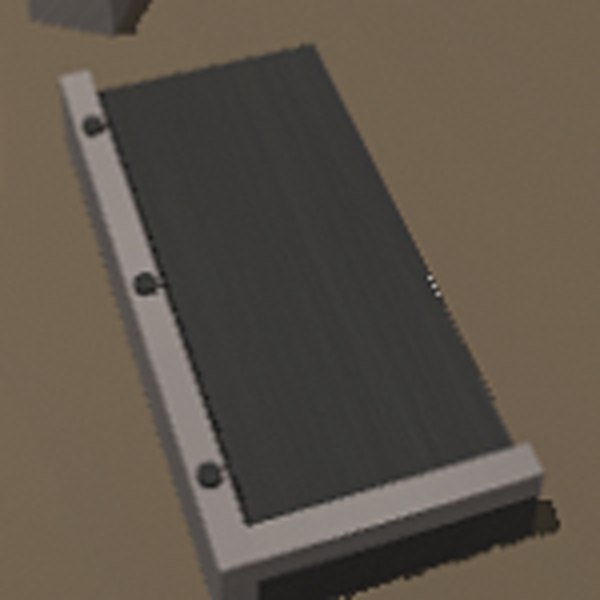

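```bash
cat > fit0.py <<'E'
from rig import bot
from h import *
P={n:bot.camera_params(n) for n in ["scene","side"]}
cv=lambda l,k,o:[((u+.5)/k-.5+o[0],(v+.5)/k-.5+o[1]) for u,v in l]
def fit(obs,z0,free=False):
    # obs: (cam, pts3d local, uv)
    def f(q): return np.concatenate([(proj(P[c],place(q[:3],X))-np.array(uv)).ravel() for c,X,uv in obs])
    r=least_squares(f,z0,loss="soft_l1"); return r.x,f(r.x)
R3=[(-100,119,72),(100,119,72),(-100,119,0),(100,119,0),(-100,-119,72),(100,-119,72)]
obs=[("scene",np.array(R3),cv([(490,326),(140,385),(490,405),(150,467),(396,72),(90,113)],5,(250,140))),
("side",np.array(R3),cv([(390,345),(52,197),(388,460),(58,313),(633,128),(318,18)],5,(255,145)))]
q,r=fit(obs,[560,-200,0]); print("rack",np.round(q,4)); print(np.round(r.reshape(-1,2),1).tolist())
rack=q
obs=[("scene",np.array([(-60,-140,30),(60,-140,45),(60,125,45),(-60,125,45)]),cv([(160,65),(95,224),(640,418),(676,213)],5,(340,230))),
("side",np.array([(-60,-140,30),(60,-140,45),(60,-140,30),(60,125,45),(-60,125,45)]),cv([(313,45),(92,72),(100,93),(247,523),(525,445)],4,(240,250)))]
q,r=fit(obs,[520,225,0]); print("jig",np.round(q,4)); print(np.round(r.reshape(-1,2),1).tolist())
C=np.array([(55,-30,68),(-55,-30,68),(-55,30,68),(55,30,68)])
A={1:([(222,285),(405,253),(428,322),(238,355)],[(235,180),(415,255),(350,308),(165,230)]),
2:([(200,195),(377,168),(395,232),(213,260)],[(318,118),(495,186),(438,235),(255,162)]),
3:([(155,122),(322,96),(340,155),(165,178)],[(370,52),(542,112),(490,155),(315,92)])}
for k,(a,b) in A.items():
    q,r=fit([("scene",C,cv(a,5,(250,140))),("side",C,cv(b,5,(255,145)))],[560,-200,0])
    d=q[:2]-rack[:2];c,s=np.cos(rack[2]),np.sin(rack[2])
    print(k,np.round(q,3),"in rack",np.round([c*d[0]+s*d[1],-s*d[0]+c*d[1]],1),np.abs(r).max().round(1))
E
python3 fit0.py
```

```text
rack [ 555.5001 -193.5492  -13.0315]
[[0.8, 0.2], [-0.0, 0.6], [-0.3, 1.0], [0.2, 0.8], [-0.4, -1.2], [-0.6, -0.4], [0.3, -0.8], [-0.2, -0.1], [-0.6, 0.8], [-0.0, 0.3], [0.9, -1.2], [1.3, -1.0]]
jig [5.251066e+02 2.229982e+02 4.697000e-01]
[[0.2, -0.7], [-1.3, -0.2], [0.9, 1.5], [0.3, 0.3], [0.8, -0.8], [-0.4, -0.7], [-2.0, -0.5], [-0.1, 0.9], [1.3, -0.6]]
1 [ 5.78059e+02 -1.20725e+02 -4.68000e-01] in rack [-12.5  75.2] 1.1
2 [ 5.44329e+02 -1.88778e+02 -4.72000e-01] in rack [-12.1  -0.7] 1.0
3 [ 5.25261e+02 -2.64415e+02 -4.63000e-01] in rack [  4.8 -76.9] 1.0
```

Call:
play_rows --motion '[{"dp":[-0.29,-0.18,-0.02],"yaw":0},{"dp":[-0.58,-0.36,-0.04],"yaw":0},{"dp":[-0.87,-0.54,-0.06],"yaw":0},{"dp":[-0.87,-0.54,-0.06],"yaw":0}]'

```text
time: 1.25
tool_pos: [303.0, 509.6, 239.1]
orientation: [0.555, 3.087, -0.003]
wrist_force: [1.0, -0.2, 0.2]
gripper_width: 1.0
```

Call:
play_rows --motion '[{"dp":[-0.29,-0.18,-0.02],"yaw":0},{"dp":[-0.58,-0.36,-0.04],"yaw":0},{"dp":[-0.87,-0.54,-0.06],"yaw":0},{"dp":[-0.87,-0.54,-0.06],"yaw":0}]'

```text
time: 1.65
tool_pos: [378.2, 413.2, 246.4]
orientation: [0.555, 3.088, -0.003]
wrist_force: [0.2, -1.1, -0.3]
gripper_width: 0.999
```

Call:
play_rows --motion '[{"dp":[-0.29,-0.18,-0.02],"yaw":0},{"dp":[-0.58,-0.36,-0.04],"yaw":0},{"dp":[-0.87,-0.54,-0.06],"yaw":0},{"dp":[-0.87,-0.54,-0.06],"yaw":0}]'

```text
time: 2.05
tool_pos: [453.7, 316.9, 253.8]
orientation: [0.555, 3.088, -0.002]
wrist_force: [-0.4, -0.6, 0.9]
gripper_width: 1.005
```

Call:
play_rows --motion '[{"dp":[-0.29,-0.18,-0.02],"yaw":0},{"dp":[-0.58,-0.36,-0.04],"yaw":0},{"dp":[-0.87,-0.54,-0.06],"yaw":0},{"dp":[-0.87,-0.54,-0.06],"yaw":0},{"dp":[-0.87,-0.54,-0.06],"yaw":0}]'

```text
time: 2.55
tool_pos: [525.4, 226.8, 260.2]
orientation: [0.542, 3.095, 0.001]
wrist_force: [0.1, 1.1, 0.1]
gripper_width: 0.996
```

```bash
python3 - <<'E'
from rig import bot
from h import *
import pickle
p=bot.camera_params("wrist"); s=bot.sense(); im=bot.camera("wrist"); save("w_jig",im); pickle.dump(p,open("w_jig.pkl","wb"))
print(s["tool_pos"],Ro.from_rotvec(s["orientation"]).as_matrix().round(3).tolist(),s["qpos"].round(2))
q=[525.1,223,.4697]
o=im.copy()
for P in [(-60,-140,30),(60,-140,45),(60,-140,30),(60,125,45),(60,125,30),(-60,125,45)]:
    u=proj(p,place(q,P))[0]; print(P,u.round(1)); cv2.circle(o,tuple(int(v) for v in u),3,(255,0,0),1)
save("w_jig_o",o)
E
```

```text
[525.41508756 226.81932529 260.20625405] [[-0.941, 0.34, 0.0], [0.34, 0.941, 0.001], [0.0, 0.001, -1.0]] [-0.76  0.21  0.32  1.77 -0.07  1.17  0.81]
(-60, -140, 30) [216.5 216.4]
(60, -140, 45) [282.2 275.1]
(60, -140, 30) [283.5 269.4]
(60, 125, 45) [427.9 134. ]
(60, 125, 30) [423.8 132.8]
(-60, 125, 45) [356.9  57.5]
```

View pics/w_jig_o.png

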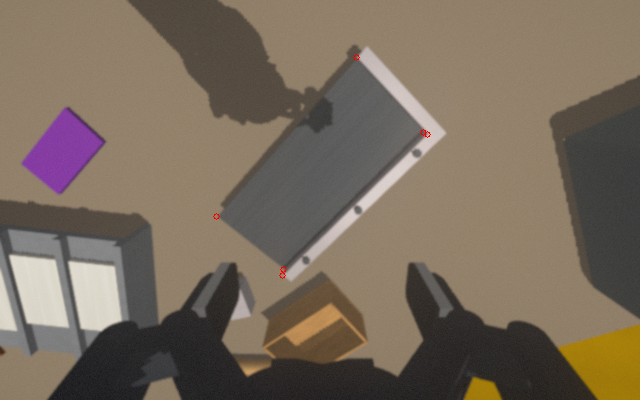

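```bash
python3 - <<'E'
import cv2
im=cv2.imread("pics/w_jig.png")
cv2.imwrite("pics/w_jig_z.png",cv2.resize(im[40:290,200:450],None,fx=2.4*1,fy=2.4,interpolation=cv2.INTER_CUBIC))
E
```

```text
(no output)
```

View pics/w_jig_z.png

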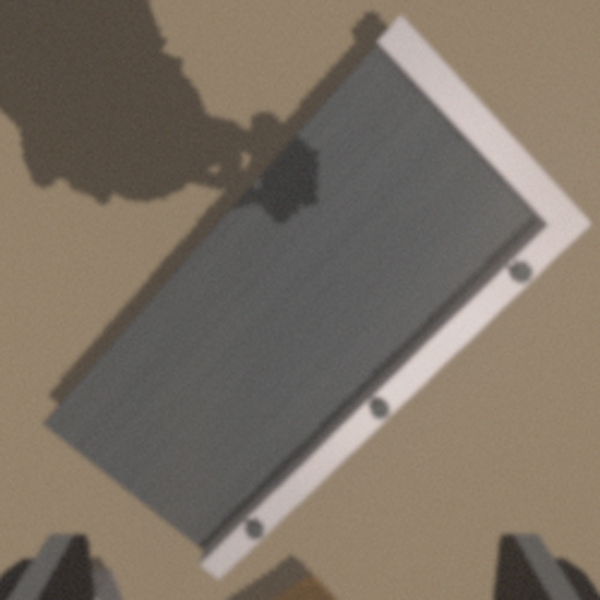

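```bash
cat > fit1.py <<'E'
from rig import bot
from h import *
import pickle
P={n:bot.camera_params(n) for n in ["scene","side"]}; P["w"]=pickle.load(open("w_jig.pkl","rb"))
cv=lambda l,k,o:[((u+.5)/k-.5+o[0],(v+.5)/k-.5+o[1]) for u,v in l]
obs=[("scene",np.array([(-60,-140,30),(60,-140,45),(60,125,45),(-60,125,45)]),cv([(160,65),(95,224),(640,418),(676,213)],5,(340,230))),
("side",np.array([(-60,-140,30),(60,-140,45),(60,-140,30),(60,125,45),(-60,125,45)]),cv([(313,45),(92,72),(100,93),(247,523),(525,445)],4,(240,250))),
("w",np.array([(-60,-140,30),(60,-140,45),(60,-140,30),(60,125,45),(-60,125,45)]),cv([(44,422),(201,563),(205,548),(547,222),(378,42)],2.4,(200,40)))]
for sub in (obs,obs[2:],obs[:1],obs[1:2]):
    def f(q): return np.concatenate([(proj(P[c],place(q[:3],X))-np.array(uv)).ravel() for c,X,uv in sub])
    r=least_squares(f,[520,225,.47],loss="soft_l1",f_scale=.7); print(r.x.round(3),np.round(f(r.x).reshape(-1,2),1).tolist())
E
python3 fit1.py
```

```text
[5.24551e+02 2.24028e+02 4.74000e-01] [[0.5, -0.5], [-0.8, 0.2], [1.6, 1.6], [0.8, 0.2], [0.7, -0.5], [-0.5, -0.1], [-2.1, -0.0], [0.5, 1.6], [1.8, -0.2], [-0.8, 0.7], [-0.3, 0.4], [-0.7, 1.0], [0.9, 0.6], [-0.0, -0.7]]
[5.24198e+02 2.24451e+02 4.75000e-01] [[-0.6, 0.5], [0.0, 0.2], [-0.4, 0.7], [1.2, 0.0], [0.1, -1.3]]
[5.24598e+02 2.22385e+02 4.78000e-01] [[-0.1, -0.7], [-1.3, -0.0], [1.1, 0.9], [0.1, -0.4]]
[5.24980e+02 2.23686e+02 4.66000e-01] [[1.1, -0.5], [-0.2, -0.5], [-1.8, -0.4], [-0.4, 1.3], [1.2, -0.1]]
```

Call:
play_rows --motion '[{"dp":[-0.12,-0.26,0],"yaw":0},{"dp":[-0.24,-0.53,0],"yaw":0},{"dp":[-0.36,-0.79,0],"yaw":0}]'

```text
time: 2.9
tool_pos: [532.6, 125.4, 259.8]
orientation: [-0.529, -3.096, -0.001]
wrist_force: [0.3, 0.0, -0.8]
gripper_width: 1.0
```

Call:
play_rows --motion '[{"dp":[-0.12,-0.26,0],"yaw":0},{"dp":[-0.24,-0.53,0],"yaw":0},{"dp":[-0.36,-0.79,0],"yaw":0}]'

```text
time: 3.2
tool_pos: [541.9, 21.3, 260.0]
orientation: [-0.53, -3.096, -0.002]
wrist_force: [0.9, -0.4, 0.2]
gripper_width: 0.997
```

Call:
play_rows --motion '[{"dp":[-0.12,-0.26,0],"yaw":0},{"dp":[-0.24,-0.53,0],"yaw":0},{"dp":[-0.36,-0.79,0],"yaw":0}]'

```text
time: 3.5
tool_pos: [551.2, -82.4, 259.9]
orientation: [-0.53, -3.096, -0.002]
wrist_force: [1.2, -0.5, -0.2]
gripper_width: 0.998
```

Call:
play_rows --motion '[{"dp":[-0.12,-0.26,0],"yaw":0.04},{"dp":[-0.24,-0.53,0],"yaw":0.08},{"dp":[-0.36,-0.79,0],"yaw":0.08},{"dp":[-0.36,-0.79,0],"yaw":0.08},{"dp":[-0.36,-0.79,0],"yaw":0.08}]'

```text
time: 4.0
tool_pos: [560.2, -186.4, 259.7]
orientation: [-0.72, -3.057, -0.002]
wrist_force: [-0.3, 0.9, 0.6]
gripper_width: 1.0
```

```bash
python3 - <<'E'
from rig import bot
from h import *
import pickle
p=bot.camera_params("wrist"); s=bot.sense(); im=bot.camera("wrist"); save("w_rack",im); pickle.dump(p,open("w_rack.pkl","wb"))
print(s["tool_pos"],Ro.from_rotvec(s["orientation"]).as_matrix().round(3).tolist(),s["qpos"].round(2))
q=[555.5,-193.55,-.465]
for P in [(-100,119,72),(100,119,72),(-100,-119,72),(100,-119,72),(-100,119,0)]:
    u=proj(p,place(q,P))[0]; print(P,u.round(1))
E
```

```text
[ 560.1596979  -186.38607703  259.68453241] [[-0.895, 0.446, -0.0], [0.446, 0.895, 0.001], [0.001, 0.001, -1.0]] [-0.25  0.28  0.6   1.74 -0.17  1.18  1.51]
(-100, 119, 72) [428.2  86.2]
(100, 119, 72) [409.5 256.4]
(-100, -119, 72) [200.2  85.8]
(100, -119, 72) [220.9 256.1]
(-100, 119, 0) [409.   89.2]
```

View pics/w_rack.png

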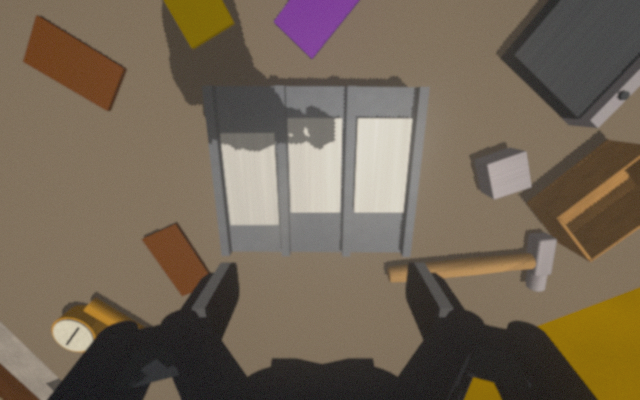

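```bash
python3 - <<'E'
import cv2
im=cv2.imread("pics/w_rack.png")
cv2.imwrite("pics/w_rack_z.png",cv2.resize(im[75:265,190:440],None,fx=3.1*1,fy=3.1,interpolation=cv2.INTER_CUBIC))
E
```

```text
(no output)
```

View pics/w_rack_z.png

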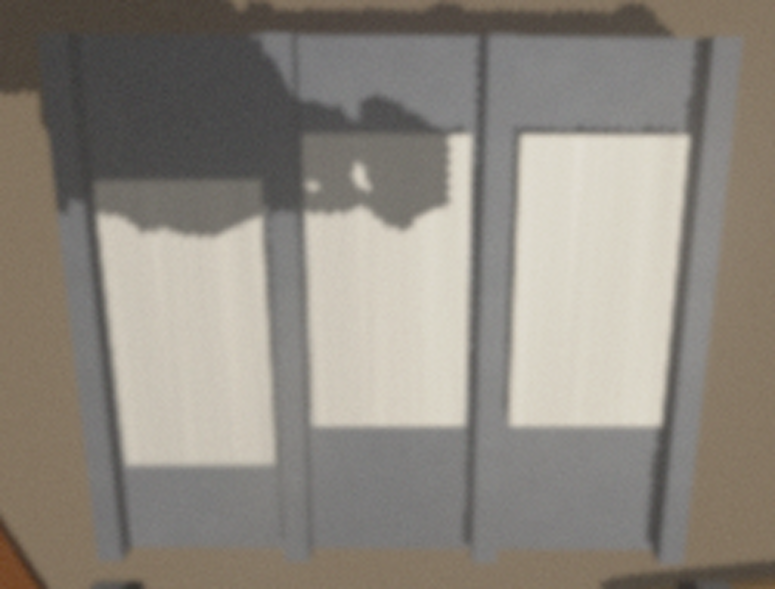

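```bash
cat > fit2.py <<'E'
from rig import bot
from h import *
import pickle
P={n:bot.camera_params(n) for n in ["scene","side"]}; P["w"]=pickle.load(open("w_rack.pkl","rb"))
cv=lambda l,k,o:[((u+.5)/k-.5+o[0],(v+.5)/k-.5+o[1]) for u,v in l]
R3=[(-100,119,72),(100,119,72),(-100,119,0),(100,119,0),(-100,-119,72),(100,-119,72)]
obs=[("scene",np.array(R3),cv([(490,326),(140,385),(490,405),(150,467),(396,72),(90,113)],5,(250,140))),
("side",np.array(R3),cv([(390,345),(52,197),(388,460),(58,313),(633,128),(318,18)],5,(255,145))),
("w",np.array(R3)[[0,1,4,5]],cv([(743,38),(683,562),(42,35),(100,560)],3.1,(190,75)))]
def fit(sub,z0):
    def f(q): return np.concatenate([(proj(P[c],place(q[:3],X))-np.array(uv)).ravel() for c,X,uv in sub])
    r=least_squares(f,z0,loss="soft_l1",f_scale=.7); return r.x,np.round(f(r.x).reshape(-1,2),1).tolist()
for sub in (obs[:1],obs[1:2],obs[2:],obs): q,r=fit(sub,[555,-194,-.465]); print(q.round(3),r)
rack=q
C=np.array([(-55,-30,68),(-55,30,68),(55,30,68),(55,-30,68)])
A=[[(518,133),(690,133),(663,427),(510,427)],[(300,132),(472,132),(468,427),(312,427)],[(92,180),(262,180),(275,465),(125,467)]]
for R in (rack,fit(obs[2:],rack)[0]):
  for a in A:
    q,r=fit([("w",C,cv(a,3.1,(190,75)))],[555,-194,-.465]); d=q[:2]-R[:2];c,s=np.cos(R[2]),np.sin(R[2])
    print(q.round(3),np.round([c*d[0]+s*d[1],-s*d[0]+c*d[1]],1),r)
E
python3 fit2.py
```

```text
[ 5.54238e+02 -1.94495e+02 -4.71000e-01] [[0.8, -0.0], [-0.1, 0.1], [-0.4, 0.8], [0.1, 0.3], [0.0, -1.4], [-0.2, -0.8]]
[ 5.56294e+02 -1.93085e+02 -4.58000e-01] [[0.4, -0.7], [-0.5, 0.2], [-0.5, 0.8], [-0.3, 0.7], [0.5, -1.4], [0.6, -1.0]]
[ 5.56287e+02 -1.92258e+02 -4.68000e-01] [[0.5, -0.1], [0.4, 0.8], [-1.3, -0.5], [-0.1, 0.6]]
[ 5.55989e+02 -1.92504e+02 -4.67000e-01] [[0.9, 0.5], [-0.0, 0.9], [-0.3, 1.4], [0.2, 1.1], [-0.2, -0.9], [-0.5, -0.2], [-0.1, -0.5], [-0.5, 0.1], [-1.0, 1.0], [-0.3, 0.5], [0.8, -1.0], [1.1, -0.9], [0.1, -0.5], [0.3, 0.6], [-1.7, -0.5], [-0.3, 0.6]]
[ 578.32  -119.118   -6.741] [-13.1  75.6] [[0.3, 0.2], [-0.2, 0.0], [0.1, -0.3], [-0.2, -0.0]]
[ 5.43933e+02 -1.87637e+02 -4.59000e-01] [-13.   -1.1] [[0.2, 0.3], [-0.1, 0.1], [-0.4, -0.4], [0.3, -0.2]]
[ 5.25114e+02 -2.62136e+02 -4.61000e-01] [  3.8 -76.1] [[0.3, 0.3], [-0.4, 0.1], [0.2, -0.0], [-0.2, -0.6]]
[ 578.32  -119.118   -6.741] [-13.3  75.2] [[0.3, 0.2], [-0.2, 0.0], [0.1, -0.3], [-0.2, -0.0]]
[ 5.43933e+02 -1.87637e+02 -4.59000e-01] [-13.1  -1.5] [[0.2, 0.3], [-0.1, 0.1], [-0.4, -0.4], [0.3, -0.2]]
[ 5.25114e+02 -2.62136e+02 -4.61000e-01] [  3.7 -76.4] [[0.3, 0.3], [-0.4, 0.1], [0.2, -0.0], [-0.2, -0.6]]
```

```bash
cat > go.py <<'E'
import sys
from rig import bot
from h import *
F={"rack":(556,-192.5,-.466),"jig":(524.5,224.0,.474)}
def cur(f):
    s=bot.sense(); R=Ro.from_rotvec(s["orientation"]).as_matrix(); t=s["tool_pos"]; q=F[f]
    d=t[:2]-np.array(q[:2]); c,sn=np.cos(q[2]),np.sin(q[2])
    phi=np.arctan2(R[1,1],R[0,1])
    return s,R,np.array([c*d[0]+sn*d[1],-sn*d[0]+c*d[1],t[2]]),phi-(q[2]+np.pi/2)
if __name__=="__main__":
    f=sys.argv[1]; s,R,l,a=cur(f)
    print("now",f,l.round(1),"dphi",round(a,4),"F",s["wrist_force"].round(1),"w",round(s["gripper_width"],3),"t",round(s["time"],2),"q7",s["qpos"][6].round(2))
    if len(sys.argv)>4:
        w=place(F[f],[[float(v) for v in sys.argv[2:5]]])[0]
        d=R.T@(w-s["tool_pos"]); print("mm",d.round(1),"dp",(d/120).round(3),"yaw",round(a/1.5,3),"rows>=",int(np.ceil(np.linalg.norm(d)/50)))
E
python3 go.py rack 65 76 120
```

```text
now rack [  0.6   8.7 259.6] dphi 0.0057 F [ 0.6  0.6 -0.2] w 0.999 t 4.05 q7 1.51
mm [-65.   66.8 139.6] dp [-0.542  0.556  1.163] yaw 0.004 rows>= 4
```

Call:
play_rows --motion '[{"dp":[-0.2,0.2,0.2],"yaw":0.004},{"dp":[-0.4,0.4,0.5],"yaw":0.004},{"dp":[-0.54,0.55,0.75],"yaw":0.004},{"dp":[-0.54,0.55,1.0],"yaw":0.004},{"dp":[-0.54,0.55,1.0],"yaw":0.004},{"dp":[-0.54,0.55,1.0],"yaw":0.004}]' --claw -1

```text
time: 4.65
tool_pos: [646.9, -155.6, 139.6]
orientation: [-0.726, -3.054, -0.001]
wrist_force: [0.2, -0.3, 0.4]
gripper_width: 0.005
```

```bash
python3 go.py rack 66 76 64; python3 - <<'E'
from rig import bot
from h import *
a=bot.camera("side"); b=bot.camera("wrist"); save("p1",np.vstack([a[100:340,180:500],b[:240,160:480]]).copy())
E
```

```text
now rack [ 64.6  73.8 139.6] dphi -0.001 F [ 0.2 -0.3  0.4] w 0.005 t 4.65 q7 1.51
mm [-1.6  2.2 75.6] dp [-0.013  0.019  0.63 ] yaw -0.001 rows>= 2
```

View pics/p1.png

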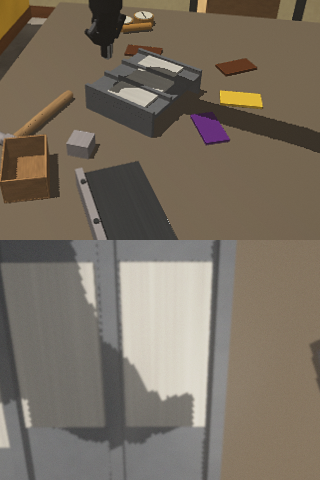

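Call:
play_rows --motion '[{"dp":[-0.013,0.019,0.25],"yaw":0},{"dp":[-0.013,0.019,0.45],"yaw":0},{"dp":[-0.013,0.019,0.6],"yaw":0},{"dp":[-0.013,0.019,0.63],"yaw":0},{"dp":[-0.013,0.019,0.63],"yaw":0}]'

```text
time: 5.25
tool_pos: [649.8, -157.0, 65.0]
orientation: [0.732, 3.055, 0.0]
wrist_force: [0.0, 0.5, 0.3]
gripper_width: 0.001
```

```bash
python3 go.py rack -10 76 64; python3 - <<'E'
from rig import bot
from h import *
b=bot.camera("wrist"); save("p2",b)
E
```

```text
now rack [67.8 73.8 65. ] dphi -0.0043 F [0.  0.5 0.3] w 0.001 t 5.25 q7 1.55
mm [77.9  1.8  1. ] dp [0.649 0.015 0.008] yaw -0.003 rows>= 2
```

View pics/p2.png

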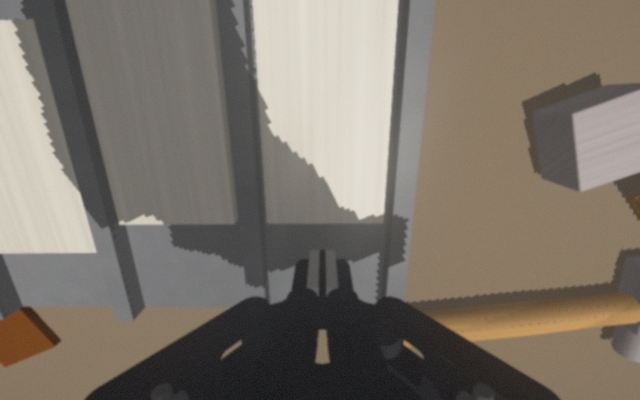

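Call:
play_rows --motion '[{"dp":[0.08,0.015,0.008],"yaw":0},{"dp":[0.16,0.015,0.008],"yaw":0},{"dp":[0.24,0.015,0.008],"yaw":0},{"dp":[0.32,0.015,0.008],"yaw":0},{"dp":[0.4,0.015,0.008],"yaw":0},{"dp":[0.48,0.015,0.008],"yaw":0},{"dp":[0.55,0.015,0.008],"yaw":0},{"dp":[0.6,0.015,0.008],"yaw":0},{"dp":[0.65,0.015,0.008],"yaw":0},{"dp":[0.65,0.015,0.008],"yaw":0}]'

```text
time: 6.3
tool_pos: [579.3, -119.0, 63.0]
orientation: [-0.73, -3.053, -0.001]
wrist_force: [-0.1, -0.3, 0.2]
gripper_width: 0.003
```

```bash
python3 go.py rack -19 76 64; python3 - <<'E'
from rig import bot
from h import *
import pickle
p=bot.camera_params("wrist"); b=bot.camera("wrist"); save("p3",b); pickle.dump(p,open("p3.pkl","wb"))
E
```

```text
now rack [-12.2  76.2  63. ] dphi -0.0034 F [-0.1 -0.3  0.2] w 0.003 t 6.3 q7 1.5
mm [ 6.8 -0.2 -1. ] dp [ 0.057 -0.002 -0.008] yaw -0.002 rows>= 1
```

View pics/p3.png

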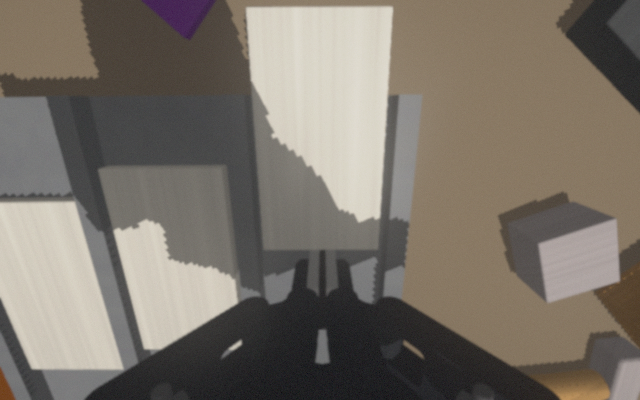

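```bash
cat > loc.py <<'E'
from h import *
import sys
from go import F
def toloc(f,w):
    q=F[f];d=np.atleast_2d(w)[:,:2]-np.array(q[:2]);c,s=np.cos(q[2]),np.sin(q[2])
    return np.c_[c*d[:,0]+s*d[:,1],-s*d[:,0]+c*d[:,1]]
E
python3 - <<'E'
from loc import *
import pickle
p=pickle.load(open("p3.pkl","rb"))
print(toloc("rack",ray(p,[(262,249),(380,249),(247,7),(391,7)],68)).round(1), toloc("rack",ray(p,[(420,96),(400,96)],72)).round(1))
E
```

```text
[[ -24.6   44.8]
 [ -24.4  106.2]
 [-133.4   46.1]
 [-133.2  104.2]] [[-99.1 118.1]
 [-99.1 109.5]]
```

Call:
play_rows --motion '[{"dp":[0.03,0,0],"yaw":0},{"dp":[0.057,0,0],"yaw":0},{"dp":[0.057,0,0],"yaw":0},{"dp":[-0.1,0,0],"yaw":0},{"dp":[-0.1,0,-0.3],"yaw":0},{"dp":[-0.1,0,-0.5],"yaw":0},{"dp":[-0.1,0,-0.5],"yaw":0},{"dp":[-0.1,0,-0.5],"yaw":0}]'

```text
time: 7.15
tool_pos: [591.7, -125.1, 123.8]
orientation: [0.731, 3.055, 0.001]
wrist_force: [-0.8, 0.5, -0.1]
gripper_width: -0.002
```

```bash
python3 go.py rack -119 76 130; python3 - <<'E'
from rig import bot
from h import *
import pickle
p=bot.camera_params("wrist"); b=bot.camera("wrist"); save("p4",b); pickle.dump(p,open("p4.pkl","wb"))
E
```

```text
now rack [  1.6  76.3 123.8] dphi -0.0038 F [-0.8  0.5 -0.1] w -0.002 t 7.15 q7 1.47
mm [120.6  -0.7  -6.2] dp [ 1.005 -0.006 -0.052] yaw -0.003 rows>= 3
```

View pics/p4.png

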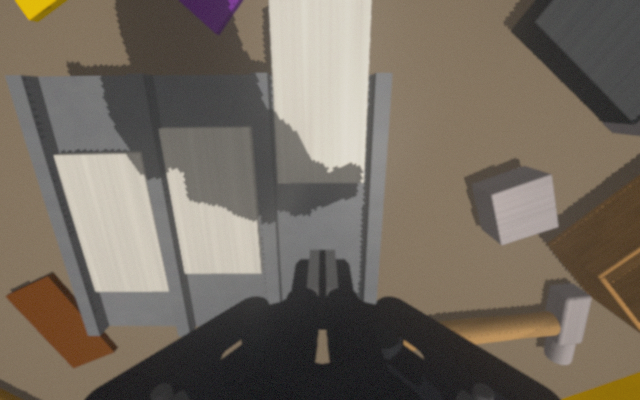

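```bash
python3 - <<'E'
from loc import *
import pickle
p=pickle.load(open("p4.pkl","rb"))
print(toloc("rack",ray(p,[(277,183),(360,183)],68)).round(1), toloc("rack",ray(p,[(390,73),(380,73)],72)).round(1))
E
```

```text
[[-29.9  44.9]
 [-29.7 102.5]] [[-99.6 117.6]
 [-99.6 111.5]]
```

Call:
play_rows --motion '[{"dp":[0.4,-0.01,0],"yaw":0},{"dp":[0.8,-0.01,0],"yaw":-0.002},{"dp":[1.0,-0.01,0],"yaw":-0.002},{"dp":[1.0,-0.01,0],"yaw":-0.002},{"dp":[1.0,-0.01,0],"yaw":-0.002}]' --claw 1

```text
time: 7.7
tool_pos: [483.2, -71.4, 122.7]
orientation: [-0.725, -3.055, 0.0]
wrist_force: [0.5, -0.3, -0.1]
gripper_width: 0.846
```

```bash
python3 go.py rack -120 75 53; python3 - <<'E'
from rig import bot
from h import *
b=bot.camera("wrist"); save("p5",b)
E
```

```text
now rack [-119.4   75.4  122.7] dphi 0.0002 F [ 0.5 -0.3 -0.1] w 0.846 t 7.7 q7 1.33
mm [ 0.5 -0.4 69.7] dp [ 0.004 -0.003  0.581] yaw 0.0 rows>= 2
```

View pics/p5.png

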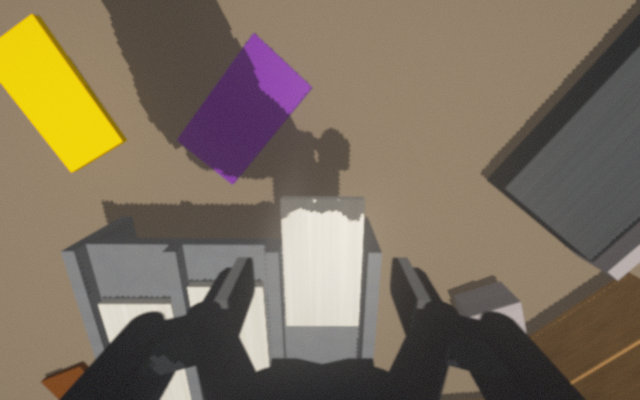

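Call:
play_rows --motion '[{"dp":[0.004,-0.003,0.1],"yaw":0},{"dp":[0.004,-0.003,0.3],"yaw":0},{"dp":[0.004,-0.003,0.5],"yaw":0},{"dp":[0.004,-0.003,0.58],"yaw":0},{"dp":[0.004,-0.003,0.58],"yaw":0}]'

```text
time: 8.25
tool_pos: [482.2, -72.7, 52.0]
orientation: [-0.727, -3.052, 0.003]
wrist_force: [0.8, -0.4, 0.5]
gripper_width: 1.001
```

Call:
play_rows --motion '[{"dp":[0,0,0],"yaw":0},{"dp":[0,0,0],"yaw":0},{"dp":[0,0,0],"yaw":0}]' --claw 0.53

```text
time: 8.55
tool_pos: [484.6, -72.2, 54.9]
orientation: [0.726, 3.054, 0.001]
wrist_force: [-0.1, 0.8, -0.1]
gripper_width: 0.766
```

```bash
python3 go.py rack -120 75 53; python3 - <<'E'
from rig import bot
from h import *
b=bot.camera("side"); save("p6",cv2.resize(b[120:270,260:460],None,fx=4,fy=4))
b=bot.camera("wrist"); save("p6w",b)
p=bot.camera_params("side"); print(proj(p,place((556,-192.5,-.466),[(-120,75+32,55),(-120,75+32,60),(-109,107,60)])))
E
```

```text
now rack [-117.8   75.4   54.9] dphi -0.0008 F [-0.1  0.8 -0.1] w 0.766 t 8.55 q7 1.42
mm [ 2.2 -0.4  1.9] dp [ 0.018 -0.004  0.016] yaw -0.001 rows>= 1
[[342.50258255 219.62317829]
 [342.62309067 217.87351202]
 [338.5182383  216.12653861]]
```

View pics/p6.png

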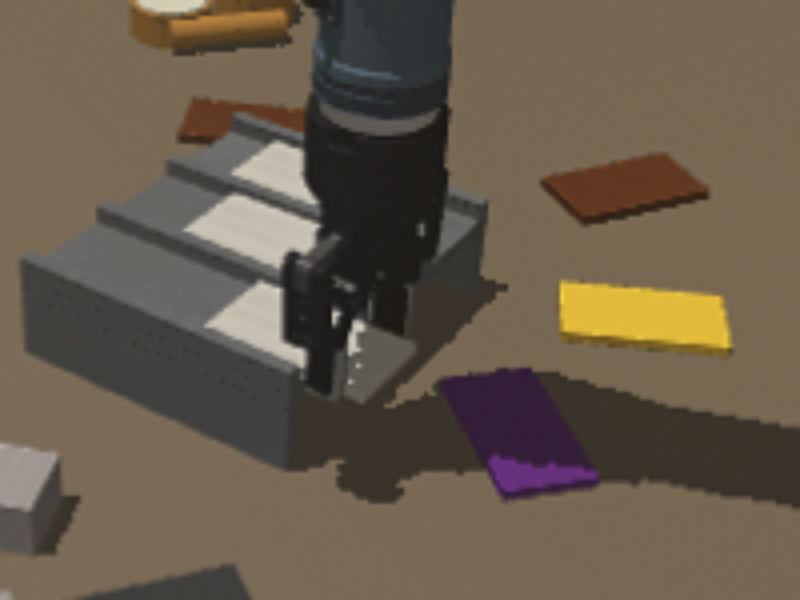

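View pics/p6w.png

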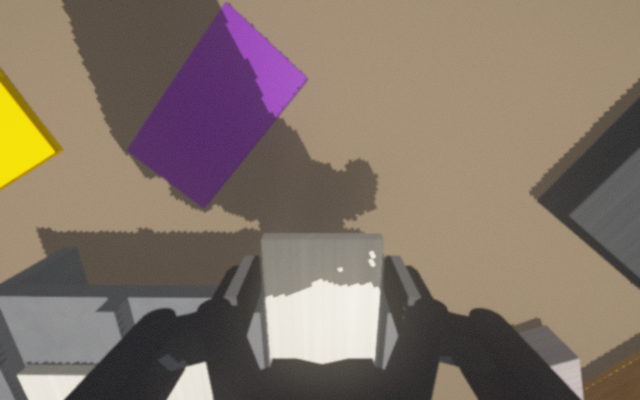

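Call:
play_rows --motion '[{"dp":[0,0,0],"yaw":0},{"dp":[0,0,0],"yaw":0},{"dp":[0,0,0],"yaw":0},{"dp":[0,0,0],"yaw":0},{"dp":[0,0,0],"yaw":0}]' --claw -1

```text
time: 9.15
tool_pos: [484.1, -71.9, 55.0]
orientation: [0.726, 3.056, 0.002]
wrist_force: [-2.7, 0.8, 5.7]
gripper_width: 0.681
```

Call:
play_rows --motion '[{"dp":[0,0,-0.1],"yaw":0},{"dp":[0,0,-0.3],"yaw":0},{"dp":[0,0,-0.5],"yaw":0},{"dp":[0,0,-0.5],"yaw":0},{"dp":[0,0,-0.5],"yaw":0}]'

```text
time: 9.65
tool_pos: [483.6, -71.8, 114.3]
orientation: [0.726, 3.056, 0.001]
wrist_force: [-0.6, 0.4, -2.2]
gripper_width: 0.68
```

```bash
python3 go.py rack -120 75 53;python3 go.py jig -28 60 100; python3 - <<'E'
from rig import bot
from h import *
b=bot.camera("side"); save("p7",cv2.resize(b[60:270,260:460],None,fx=2.8,fy=2.8))
b=bot.camera("wrist"); save("p7w",b)
E
```

```text
now rack [-118.9   75.3  114.3] dphi -0.0006 F [-0.6  0.4 -2.2] w 0.68 t 9.65 q7 1.34
mm [ 1.2 -0.4 61.3] dp [ 0.01  -0.003  0.511] yaw -0.0 rows>= 2
now jig [-171.4 -244.6  114.3] dphi -0.9406 F [-0.6  0.4 -2.2] w 0.68 t 9.65 q7 1.34
mm [161.6 295.3  14.6] dp [1.346 2.461 0.121] yaw -0.627 rows>= 7
```

View pics/p7.png

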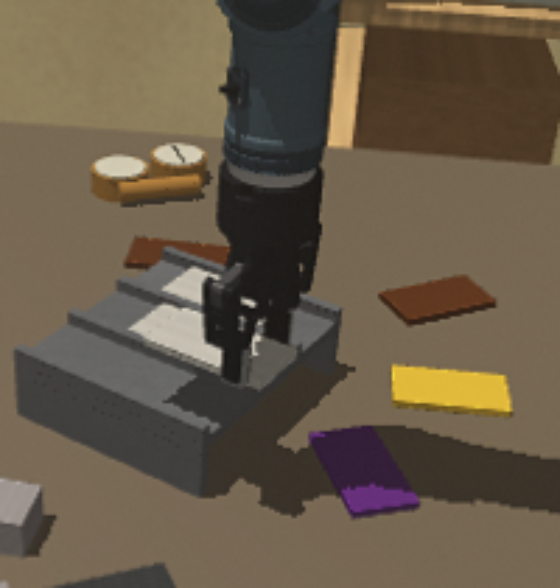

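View pics/p7w.png

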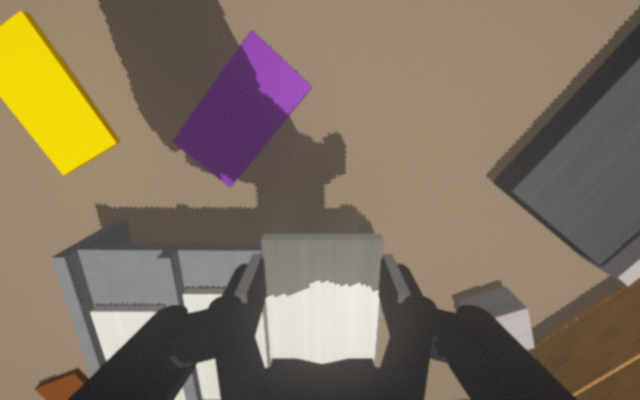

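Call:
play_rows --motion '[{"dp":[0.15,0.25,-0.05],"yaw":-0.06},{"dp":[0.35,0.6,-0.1],"yaw":-0.14},{"dp":[0.55,0.95,-0.1],"yaw":-0.22},{"dp":[0.6,1.0,-0.1],"yaw":-0.3},{"dp":[0.6,1.0,-0.1],"yaw":-0.3}]'

```text
time: 10.25
tool_pos: [471.5, 70.2, 124.6]
orientation: [-0.017, -3.138, 0.0]
wrist_force: [1.0, -0.7, -1.0]
gripper_width: 0.679
```

```bash
python3 go.py jig -35 68 100
```

```text
now jig [-117.4 -112.7  124.6] dphi -0.4848 F [ 1.  -0.7 -1. ] w 0.679 t 10.25 q7 1.43
mm [ 11.3 198.2  24.5] dp [0.094 1.652 0.204] yaw -0.323 rows>= 5
```

Call:
play_rows --motion '[{"dp":[0.02,0.2,0],"yaw":-0.08},{"dp":[0.05,0.5,0],"yaw":-0.16},{"dp":[0.05,0.8,0],"yaw":-0.24},{"dp":[0.05,0.9,0],"yaw":-0.32},{"dp":[0.05,0.9,0],"yaw":-0.323},{"dp":[0.05,0.9,0],"yaw":-0.323}]'

```text
time: 10.85
tool_pos: [468.9, 172.9, 125.0]
orientation: [0.718, -3.056, 0.003]
wrist_force: [0.1, -0.1, -2.8]
gripper_width: 0.676
```

```bash
python3 go.py jig -35 68 90
```

```text
now jig [-72.9 -20.1 125. ] dphi -0.0126 F [ 0.1 -0.1 -2.8] w 0.676 t 10.85 q7 1.68
mm [-36.8  88.6  34.8] dp [-0.307  0.739  0.29 ] yaw -0.008 rows>= 3
```

Call:
play_rows --motion '[{"dp":[-0.1,0.25,0.0],"yaw":-0.008},{"dp":[-0.2,0.5,0.1],"yaw":-0.008},{"dp":[-0.31,0.74,0.3],"yaw":-0.008},{"dp":[-0.31,0.74,0.5],"yaw":-0.008},{"dp":[-0.31,0.74,0.6],"yaw":-0.008},{"dp":[-0.31,0.74,0.6],"yaw":-0.008},{"dp":[-0.31,0.74,0.6],"yaw":-0.008}]'

```text
time: 11.55
tool_pos: [463.1, 269.0, 54.1]
orientation: [0.739, -3.053, 0.002]
wrist_force: [-1.1, -0.8, -1.8]
gripper_width: 0.68
```

```bash
python3 go.py jig -35 68 28; python3 - <<'E'
from rig import bot
from h import *
b=bot.camera("side"); save("p8",cv2.resize(b[200:400,220:440],None,fx=3,fy=3))
b=bot.camera("scene"); save("p8s",cv2.resize(b[200:350,320:520],None,fx=4,fy=4))
E
```

```text
now jig [-34.1  68.1  54.1] dphi 0.0009 F [-1.1 -0.8 -1.8] w 0.68 t 11.55 q7 1.55
mm [ 0.9 -0.  26.1] dp [ 0.008 -0.     0.217] yaw 0.001 rows>= 1
```

View pics/p8.png

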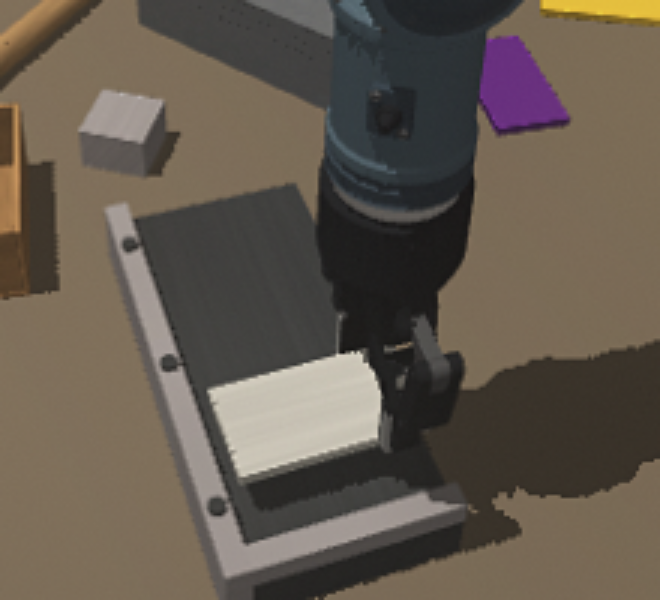

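View pics/p8s.png

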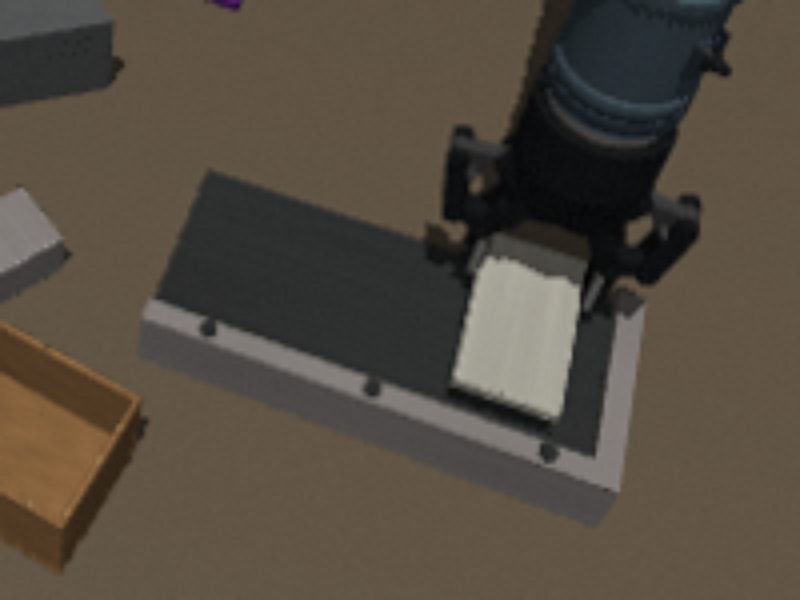

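Call:
play_rows --motion '[{"dp":[0,0,0.08],"yaw":0},{"dp":[0,0,0.16],"yaw":0},{"dp":[0,0,0.2],"yaw":0},{"dp":[0,0,0.22],"yaw":0},{"dp":[0,0,0.22],"yaw":0}]'

```text
time: 12.15
tool_pos: [461.6, 271.4, 26.8]
orientation: [0.746, -3.05, 0.001]
wrist_force: [-0.4, 0.3, -1.1]
gripper_width: 0.679
```

Call:
play_rows --motion '[{"dp":[0,0,0.01],"yaw":0},{"dp":[0,0,0.015],"yaw":0},{"dp":[0,0,0.015],"yaw":0}]'

```text
time: 12.45
tool_pos: [462.4, 271.8, 25.9]
orientation: [-0.746, 3.051, 0.0]
wrist_force: [-0.1, 0.4, -1.6]
gripper_width: 0.685
```

Call:
play_rows --motion '[{"dp":[0,0,0.008],"yaw":0},{"dp":[0,0,0.015],"yaw":0},{"dp":[0,0,0.015],"yaw":0}]'

```text
time: 12.75
tool_pos: [462.4, 271.8, 25.6]
orientation: [0.746, -3.051, -0.001]
wrist_force: [-3.8, -1.8, 9.5]
gripper_width: 0.68
```

Call:
play_rows --motion '[{"dp":[0,0,-0.015],"yaw":0},{"dp":[0,0,-0.015],"yaw":0},{"dp":[0,0,-0.015],"yaw":0},{"dp":[0,0,-0.2],"yaw":0},{"dp":[0,0,-0.5],"yaw":0},{"dp":[0,0,-0.5],"yaw":0},{"dp":[0,0,-0.5],"yaw":0}]' --claw 0.65

```text
time: 13.45
tool_pos: [463.0, 272.2, 84.8]
orientation: [-0.746, 3.049, 0.002]
wrist_force: [-0.9, 0.2, 0.6]
gripper_width: 0.821
```

```bash
python3 go.py jig 0 11 90; python3 - <<'E'
from rig import bot
from h import *
import pickle
p=bot.camera_params("wrist"); b=bot.camera("wrist"); save("p9",b); pickle.dump(p,open("p9.pkl","wb"))
E
```

```text
now jig [-32.7  71.   84.8] dphi 0.0057 F [-0.9  0.2  0.6] w 0.821 t 13.45 q7 1.54
mm [-32.4 -60.2  -5.1] dp [-0.27  -0.501 -0.043] yaw 0.004 rows>= 2
```

View pics/p9.png

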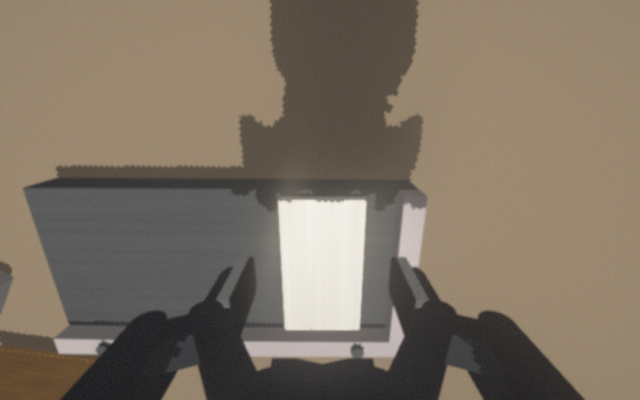

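Call:
play_rows --motion '[{"dp":[-0.14,-0.25,0],"yaw":0.004},{"dp":[-0.27,-0.5,0],"yaw":0.004},{"dp":[-0.27,-0.5,0],"yaw":0.004},{"dp":[-0.27,-0.5,0],"yaw":0.004},{"dp":[-0.27,-0.5,0],"yaw":0.004},{"dp":[-0.27,-0.5,0],"yaw":0.004}]' --claw -1

```text
time: 14.1
tool_pos: [517.0, 234.3, 83.1]
orientation: [0.74, -3.051, -0.0]
wrist_force: [-0.2, 1.1, -0.5]
gripper_width: 0.004
```

```bash
python3 go.py jig 0 11 33; python3 - <<'E'
from rig import bot
from h import *
import pickle
from loc import toloc
p=bot.camera_params("wrist"); b=bot.camera("wrist"); save("p10",b); pickle.dump(p,open("p10.pkl","wb"))
p=pickle.load(open("p9.pkl","rb"))
print(toloc("jig",ray(p,[(279,200),(365,200),(360,330),(286,330)],38)).round(1),toloc("jig",ray(p,[(402,195),(392,342)],45)).round(1))
E
```

```text
now jig [-2.  12.6 83.1] dphi 0.002 F [-0.2  1.1 -0.5] w 0.004 t 14.1 q7 1.66
mm [-2.1 -1.7 50. ] dp [-0.017 -0.014  0.417] yaw 0.001 rows>= 2
[[-54.5  42.1]
 [-54.8 100.1]
 [ 54.6 102.1]
 [ 54.9  43. ]] [[-60.6 122.8]
 [ 59.9 126.5]]
```

View pics/p10.png

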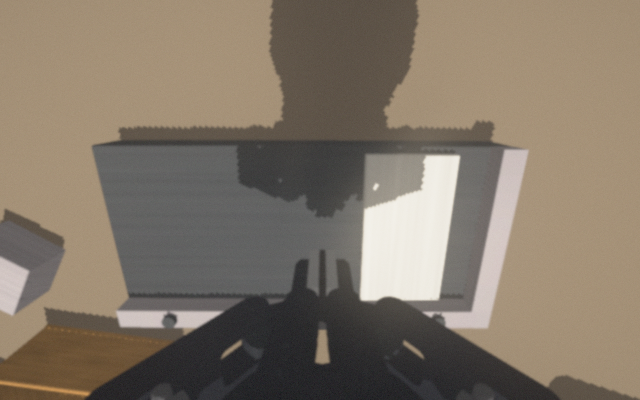

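Call:
play_rows --motion '[{"dp":[-0.017,0,0.2],"yaw":0},{"dp":[-0.017,0,0.35],"yaw":0},{"dp":[-0.017,0,0.415],"yaw":0},{"dp":[-0.017,0,0.415],"yaw":0},{"dp":[-0.017,0,0.415],"yaw":0}]'

```text
time: 14.65
tool_pos: [520.6, 234.7, 34.5]
orientation: [-0.738, 3.053, 0.0]
wrist_force: [0.3, 0.5, -0.4]
gripper_width: -0.0
```

```bash
python3 go.py jig 0 42 33
```

```text
now jig [ 1.4 11.3 34.5] dphi 0.0003 F [ 0.3  0.5 -0.4] w -0.0 t 14.65 q7 1.69
mm [ 1.4 30.7  1.5] dp [0.011 0.256 0.013] yaw 0.0 rows>= 1
```

Call:
play_rows --motion '[{"dp":[0.01,0.05,0.01],"yaw":0},{"dp":[0.01,0.1,0.01],"yaw":0},{"dp":[0.01,0.15,0.01],"yaw":0},{"dp":[0.01,0.2,0.01],"yaw":0},{"dp":[0.01,0.25,0.01],"yaw":0},{"dp":[0.01,0.27,0.01],"yaw":0},{"dp":[0.01,0.27,0.01],"yaw":0}]'

```text
time: 15.35
tool_pos: [504.5, 263.2, 33.0]
orientation: [-0.738, 3.054, 0.001]
wrist_force: [-0.4, 0.3, -0.5]
gripper_width: -0.001
```

```bash
python3 go.py jig 0 50 33; python3 - <<'E'
from rig import bot
from h import *
import pickle
p=bot.camera_params("wrist"); b=bot.camera("wrist"); save("p11",b); pickle.dump(p,open("p11.pkl","wb"))
E
```

```text
now jig [ 0. 44. 33.] dphi 0.0002 F [-0.4  0.3 -0.5] w -0.001 t 15.35 q7 1.63
mm [0. 6. 0.] dp [0.   0.05 0.  ] yaw 0.0 rows>= 1
```

View pics/p11.png

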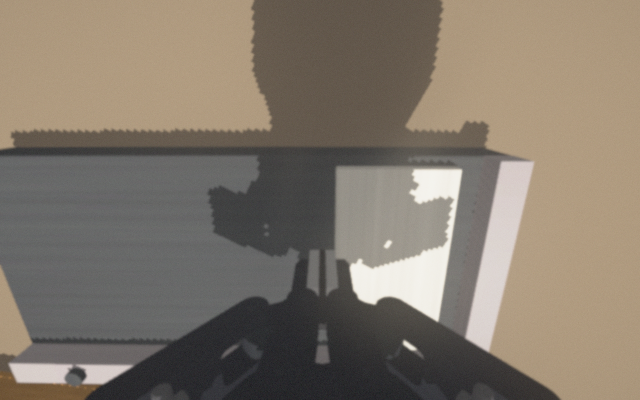

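```bash
python3 - <<'E'
from h import *
import pickle
from loc import toloc
p=pickle.load(open("p11.pkl","rb"))
print(toloc("jig",ray(p,[(335,168),(461,168),(438,330)],38)).round(1),toloc("jig",ray(p,[(500,160),(466,345)],45)).round(1))
E
```

```text
[[-55.   50.4]
 [-55.  110.2]
 [ 40.5 111.6]] [[-60.2 123.8]
 [ 44.8 125.5]]
```

Call:
play_rows --motion '[{"dp":[0,0.04,0],"yaw":0},{"dp":[0,0.07,0],"yaw":0},{"dp":[0,0.09,0],"yaw":0},{"dp":[0,0.1,0],"yaw":0},{"dp":[0,0.1,0],"yaw":0}]'

```text
time: 15.9
tool_pos: [498.8, 273.7, 32.8]
orientation: [0.738, -3.053, -0.001]
wrist_force: [-0.4, 0.0, 1.0]
gripper_width: -0.005
```

Call:
play_rows --motion '[{"dp":[0,0.01,0],"yaw":0},{"dp":[0,0.02,0],"yaw":0},{"dp":[0,0.02,0],"yaw":0}]'

```text
time: 16.2
tool_pos: [498.0, 275.0, 32.8]
orientation: [0.737, -3.054, 0.001]
wrist_force: [0.1, -1.3, 0.5]
gripper_width: -0.0
```

Call:
play_rows --motion '[{"dp":[0,0.008,0],"yaw":0},{"dp":[0,0.016,0],"yaw":0},{"dp":[0,0.016,0],"yaw":0}]'

```text
time: 16.5
tool_pos: [498.0, 275.1, 32.8]
orientation: [-0.735, 3.054, -0.004]
wrist_force: [1.3, -3.8, -0.0]
gripper_width: 0.002
```

Call:
play_rows --motion '[{"dp":[0,0.008,0],"yaw":0},{"dp":[0,0.012,0],"yaw":0},{"dp":[0,0.012,0],"yaw":0}]'

```text
time: 16.8
tool_pos: [498.0, 275.1, 32.8]
orientation: [-0.734, 3.054, -0.006]
wrist_force: [3.3, -6.4, -0.5]
gripper_width: -0.002
```

```bash
python3 go.py jig 0 50 33
```

```text
now jig [-0.3 57.6 32.8] dphi -0.0025 F [ 3.3 -6.4 -0.5] w -0.002 t 16.8 q7 1.59
mm [-0.3 -7.6 -0.2] dp [-0.003 -0.063 -0.001] yaw -0.002 rows>= 1
```

Call:
play_rows --motion '[{"dp":[0,-0.12,0],"yaw":0},{"dp":[0,-0.15,-0.2],"yaw":0},{"dp":[0.1,-0.1,-0.35],"yaw":0},{"dp":[0.4,0.1,-0.35],"yaw":0},{"dp":[0.7,0.31,-0.35],"yaw":0},{"dp":[0.7,0.31,-0.35],"yaw":0},{"dp":[0.7,0.31,-0.35],"yaw":0}]'

```text
time: 17.5
tool_pos: [403.1, 274.5, 75.0]
orientation: [0.742, -3.052, -0.003]
wrist_force: [0.9, -0.1, -0.4]
gripper_width: 0.0
```

```bash
python3 go.py jig -80 95 34; python3 - <<'E'
from rig import bot
from h import *
import pickle
p=bot.camera_params("wrist"); b=bot.camera("wrist"); save("p12",b); pickle.dump(p,open("p12.pkl","wb"))
b=bot.camera("side"); save("p12s",cv2.resize(b[200:400,220:440],None,fx=3,fy=3))
E
```

```text
now jig [-85.  100.4  75. ] dphi 0.0029 F [ 0.9 -0.1 -0.4] w 0.0 t 17.5 q7 1.46
mm [-5.  -5.4 41. ] dp [-0.042 -0.045  0.342] yaw 0.002 rows>= 1
```

View pics/p12s.png

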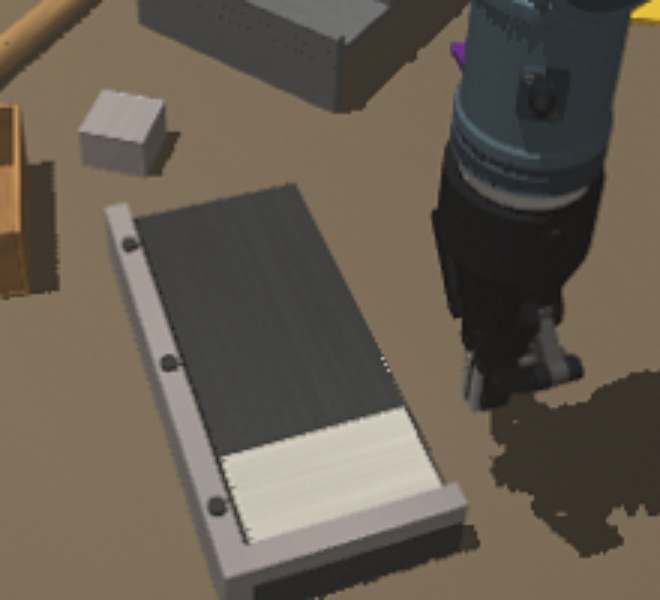

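Call:
play_rows --motion '[{"dp":[0,-0.04,0.15],"yaw":0},{"dp":[0,-0.04,0.3],"yaw":0.002},{"dp":[0,-0.04,0.34],"yaw":0.002},{"dp":[-0.04,-0.04,0.34],"yaw":0.002},{"dp":[-0.08,-0.04,0.34],"yaw":0.002},{"dp":[-0.12,-0.04,0.34],"yaw":0.002},{"dp":[-0.14,-0.04,0.34],"yaw":0.002},{"dp":[-0.14,-0.04,0.34],"yaw":0.002}]'

```text
time: 18.4
tool_pos: [422.9, 277.2, 34.8]
orientation: [-0.732, 3.053, 0.001]
wrist_force: [-1.0, -0.9, -0.2]
gripper_width: 0.0
```

Call:
play_rows --motion '[{"dp":[-0.01,0,0],"yaw":0},{"dp":[-0.025,0,0],"yaw":0},{"dp":[-0.025,0,0],"yaw":0}]'

```text
time: 18.7
tool_pos: [424.3, 277.8, 34.1]
orientation: [0.733, -3.054, 0.0]
wrist_force: [0.2, -0.2, 1.1]
gripper_width: -0.003
```

```bash
python3 go.py jig -80 95 34
```

```text
now jig [-64.6  93.6  34.1] dphi -0.0031 F [ 0.2 -0.2  1.1] w -0.003 t 18.7 q7 1.5
mm [15.4  1.3  0.1] dp [0.128 0.011 0.001] yaw -0.002 rows>= 1
```

Call:
play_rows --motion '[{"dp":[-0.01,0,0],"yaw":0},{"dp":[-0.02,0,0],"yaw":0},{"dp":[-0.02,0,0],"yaw":0}]'

```text
time: 19.0
tool_pos: [426.7, 279.0, 34.0]
orientation: [-0.733, 3.055, -0.0]
wrist_force: [-0.6, -0.2, -0.9]
gripper_width: -0.0
```

Call:
play_rows --motion '[{"dp":[-0.01,0,0],"yaw":0},{"dp":[-0.02,0,0],"yaw":0},{"dp":[-0.02,0,0],"yaw":0}]'

```text
time: 19.3
tool_pos: [428.2, 279.7, 33.9]
orientation: [0.732, -3.053, 0.001]
wrist_force: [-2.9, -1.3, 1.7]
gripper_width: -0.003
```

```bash
python3 go.py jig -80 95 34
```

```text
now jig [-60.2  93.5  33.9] dphi -0.0032 F [-2.9 -1.3  1.7] w -0.003 t 19.3 q7 1.5
mm [19.8  1.4 -0.1] dp [ 0.165  0.012 -0.001] yaw -0.002 rows>= 1
```

Call:
play_rows --motion '[{"dp":[-0.008,0,0],"yaw":0},{"dp":[-0.015,0,0],"yaw":0},{"dp":[-0.015,0,0],"yaw":0}]'

```text
time: 19.6
tool_pos: [428.3, 279.8, 33.7]
orientation: [0.732, -3.05, 0.002]
wrist_force: [-5.7, -2.6, 5.2]
gripper_width: -0.001
```

Call:
play_rows --motion '[{"dp":[-0.008,0,0],"yaw":0},{"dp":[-0.015,0,0],"yaw":0},{"dp":[-0.015,0,0],"yaw":0}]'

```text
time: 19.9
tool_pos: [428.4, 279.8, 33.4]
orientation: [0.731, -3.046, 0.004]
wrist_force: [-7.1, -4.0, 7.3]
gripper_width: -0.002
```

```bash
python3 go.py jig -80 95 34
```

```text
now jig [-60.1  93.5  33.4] dphi -0.0031 F [-7.1 -4.   7.3] w -0.002 t 19.9 q7 1.5
mm [19.9  1.4 -0.5] dp [ 0.166  0.012 -0.004] yaw -0.002 rows>= 1
```

Call:
play_rows --motion '[{"dp":[0.15,0,0],"yaw":0},{"dp":[0.15,0,-0.3],"yaw":0},{"dp":[0.15,0,-0.7],"yaw":0},{"dp":[0,-0.2,-1.0],"yaw":0},{"dp":[-0.2,-0.5,-1],"yaw":0},{"dp":[-0.2,-0.5,-1],"yaw":0},{"dp":[-0.2,-0.5,-1],"yaw":0}]'

```text
time: 20.6
tool_pos: [482.9, 238.5, 154.8]
orientation: [-0.727, 3.053, 0.001]
wrist_force: [-0.6, 0.1, -0.5]
gripper_width: 0.0
```

```bash
python3 go.py rack 66 0 150; python3 - <<'E'
from rig import bot
from h import *
import pickle
p=bot.camera_params("wrist"); b=bot.camera("wrist"); save("p13",b); pickle.dump(p,open("p13.pkl","wb"))
E
```

```text
now rack [-259.   352.1  154.8] dphi 0.9333 F [-0.6  0.1 -0.5] w 0.0 t 20.6 q7 1.59
mm [  89.6 -470.7    4.7] dp [ 0.747 -3.923  0.039] yaw 0.622 rows>= 10
```

View pics/p13.png

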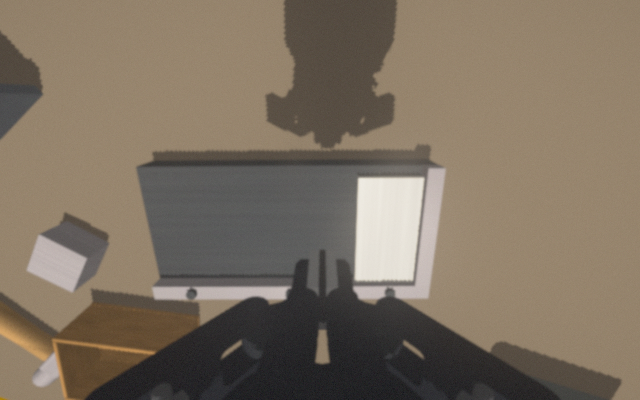

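Call:
play_rows --motion '[{"dp":[0.06,-0.33,0],"yaw":0},{"dp":[0.12,-0.66,0],"yaw":0},{"dp":[0.19,-0.98,0],"yaw":0}]'

```text
time: 20.95
tool_pos: [513.1, 124.5, 153.4]
orientation: [0.739, -3.053, -0.0]
wrist_force: [0.8, 0.6, -0.5]
gripper_width: -0.002
```

Call:
play_rows --motion '[{"dp":[0.06,-0.33,0],"yaw":0},{"dp":[0.12,-0.66,0],"yaw":0},{"dp":[0.19,-0.98,0],"yaw":0}]'

```text
time: 21.25
tool_pos: [546.4, 9.0, 153.4]
orientation: [0.737, -3.054, -0.001]
wrist_force: [0.1, 0.8, 0.3]
gripper_width: 0.002
```

Call:
play_rows --motion '[{"dp":[0.06,-0.33,0],"yaw":0.08},{"dp":[0.12,-0.66,0],"yaw":0.16},{"dp":[0.19,-0.98,0],"yaw":0.24},{"dp":[0.19,-0.98,0],"yaw":0.34},{"dp":[0.19,-0.98,0],"yaw":0.44},{"dp":[0.19,-0.98,0],"yaw":0.54},{"dp":[0.19,-0.98,0],"yaw":0.622},{"dp":[0.19,-0.98,0],"yaw":0.622}]'

```text
time: 22.05
tool_pos: [579.3, -104.4, 153.0]
orientation: [-0.715, -3.058, 0.0]
wrist_force: [0.4, -0.2, 0.2]
gripper_width: 0.004
```

```bash
python3 go.py rack 66 0 120; python3 - <<'E'
from rig import bot
from h import *
import pickle
p=bot.camera_params("wrist"); b=bot.camera("wrist"); save("p14",b); pickle.dump(p,open("p14.pkl","wb"))
E
```

```text
now rack [-18.8  89.2 153. ] dphi 0.0065 F [ 0.4 -0.2  0.2] w 0.004 t 22.05 q7 1.46
mm [-84.2 -89.7  32.9] dp [-0.702 -0.747  0.274] yaw 0.004 rows>= 3
```

View pics/p14.png

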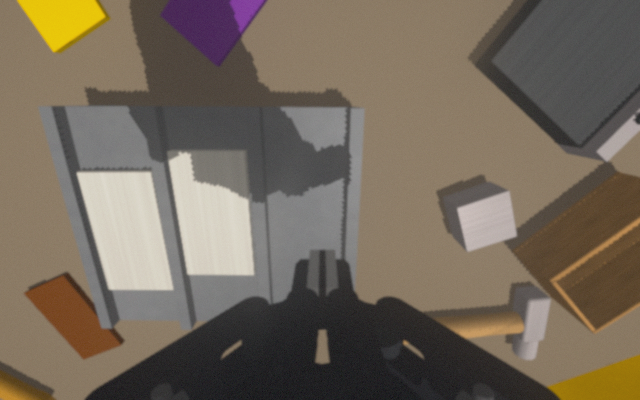

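Call:
play_rows --motion '[{"dp":[-0.25,-0.25,0],"yaw":0.004},{"dp":[-0.5,-0.5,0.1],"yaw":0.004},{"dp":[-0.7,-0.75,0.27],"yaw":0.004},{"dp":[-0.7,-0.75,0.27],"yaw":0.004},{"dp":[-0.7,-0.75,0.27],"yaw":0.004}]'

```text
time: 22.6
tool_pos: [613.6, -225.1, 120.3]
orientation: [-0.729, -3.053, 0.0]
wrist_force: [0.2, 0.9, 0.6]
gripper_width: -0.001
```

```bash
python3 go.py rack 66 0 64; python3 - <<'E'
from rig import bot
from h import *
import pickle
from loc import toloc
p=bot.camera_params("wrist"); b=bot.camera("wrist"); save("p15",b); pickle.dump(p,open("p15.pkl","wb"))
p=pickle.load(open("p14.pkl","rb"));print(toloc("rack",ray(p,[(168,151),(247,151),(253,275),(181,275)],68)).round(1))
E
```

```text
now rack [ 66.1  -3.3 120.3] dphi -0.0028 F [0.2 0.9 0.6] w -0.001 t 22.6 q7 1.69
mm [-0.   3.3 56.3] dp [-0.     0.028  0.469] yaw -0.002 rows>= 2
[[-67.3 -30.2]
 [-67.6  30.9]
 [ 42.4  27.9]
 [ 43.  -36.6]]
```

View pics/p15.png

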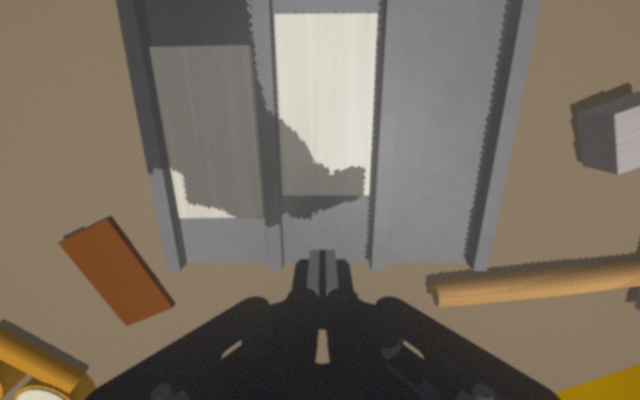

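Call:
play_rows --motion '[{"dp":[0,0.026,0.2],"yaw":-0.002},{"dp":[0,0.026,0.4],"yaw":-0.002},{"dp":[0,0.026,0.46],"yaw":-0.002},{"dp":[0,0.026,0.46],"yaw":-0.002},{"dp":[0.02,0.026,0.46],"yaw":-0.002}]'

```text
time: 23.15
tool_pos: [615.2, -219.9, 67.7]
orientation: [0.721, 3.055, 0.0]
wrist_force: [0.4, -0.7, 0.3]
gripper_width: -0.002
```

```bash
python3 go.py rack -19 0 64
```

```text
now rack [65.2  2.1 67.7] dphi 0.0024 F [ 0.4 -0.7  0.3] w -0.002 t 23.15 q7 1.71
mm [84.2 -1.9  3.6] dp [ 0.702 -0.016  0.03 ] yaw 0.002 rows>= 2
```

Call:
play_rows --motion '[{"dp":[0.0,-0.016,0.02],"yaw":0.001},{"dp":[0.08,-0.016,0.02],"yaw":0.001},{"dp":[0.16,-0.016,0.02],"yaw":0.001},{"dp":[0.24,-0.016,0.02],"yaw":0},{"dp":[0.32,-0.016,0.02],"yaw":0},{"dp":[0.4,-0.016,0.02],"yaw":0},{"dp":[0.48,-0.016,0.02],"yaw":0},{"dp":[0.54,-0.016,0.02],"yaw":0},{"dp":[0.58,-0.016,0.02],"yaw":0},{"dp":[0.58,-0.016,0.02],"yaw":0}]'

```text
time: 24.15
tool_pos: [549.5, -190.1, 63.7]
orientation: [-0.723, -3.055, -0.001]
wrist_force: [-0.8, -0.5, -0.3]
gripper_width: -0.0
```

```bash
python3 go.py rack -19 0 64; python3 - <<'E'
from rig import bot
from h import *
import pickle
p=bot.camera_params("wrist"); b=bot.camera("wrist"); save("p16",b); pickle.dump(p,open("p16.pkl","wb"))
E
```

```text
now rack [-6.8 -0.8 63.7] dphi 0.0009 F [-0.8 -0.5 -0.3] w -0.0 t 24.15 q7 1.7
mm [12.2  0.8 -0.3] dp [ 0.101  0.007 -0.003] yaw 0.001 rows>= 1
```

View pics/p16.png

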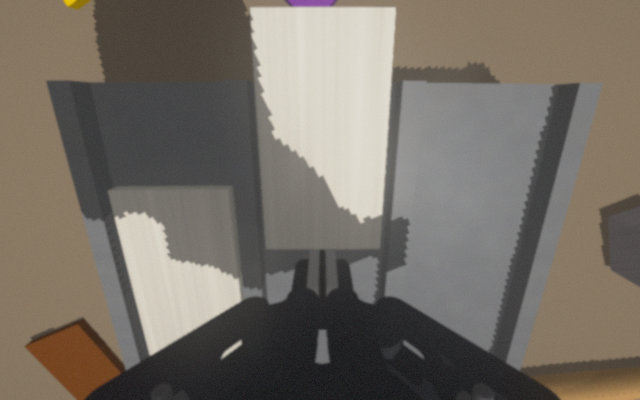

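Contact as before; push the final 12 mm, back off and lift.

Call:
play_rows --motion '[{"dp":[0.04,0.005,0],"yaw":0},{"dp":[0.07,0.005,0],"yaw":0},{"dp":[0.1,0.005,0],"yaw":0},{"dp":[0.1,0.005,0],"yaw":0},{"dp":[-0.05,0.005,0],"yaw":0},{"dp":[-0.05,0.005,-0.3],"yaw":0},{"dp":[-0.05,0.005,-0.5],"yaw":0},{"dp":[-0.05,0.005,-0.5],"yaw":0},{"dp":[-0.05,0.005,-0.5],"yaw":0}]'

```text
time: 25.1
tool_pos: [556.7, -193.0, 124.4]
orientation: [0.724, 3.057, 0.001]
wrist_force: [-0.4, 0.3, 0.0]
gripper_width: -0.001
```

```bash
python3 go.py rack -119 0 120; python3 - <<'E'
from rig import bot
from h import *
import pickle
p=bot.camera_params("wrist"); b=bot.camera("wrist"); save("p17",b); pickle.dump(p,open("p17.pkl","wb"))
E
```

```text
now rack [  0.9  -0.2 124.4] dphi 0.0008 F [-0.4  0.3  0. ] w -0.001 t 25.1 q7 1.65
mm [119.9   0.2   4.4] dp [0.999 0.002 0.037] yaw 0.001 rows>= 3
```

View pics/p17.png

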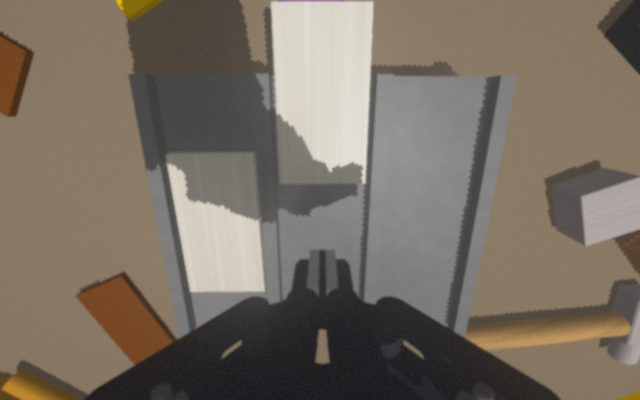

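```bash
python3 - <<'E'
from loc import *
import pickle
p=pickle.load(open("p17.pkl","rb"))
print(toloc("rack",ray(p,[(280,184),(364,184),(271,2),(373,2)],68)).round(1), toloc("rack",ray(p,[(514,76),(137,76)],72)).round(1))
E
```

```text
[[ -29.7  -29.7]
 [ -29.7   28.8]
 [-138.9  -30.1]
 [-138.9   29.1]] [[ -99.3  117.1]
 [ -99.2 -113.7]]
```

Call:
play_rows --motion '[{"dp":[0.4,0,0],"yaw":0},{"dp":[0.8,0,0],"yaw":0},{"dp":[1.0,0,0],"yaw":0},{"dp":[1.0,0,0],"yaw":0},{"dp":[1.0,0,0],"yaw":0},{"dp":[1.0,0,0],"yaw":0}]' --claw 1

```text
time: 25.75
tool_pos: [450.3, -139.6, 124.1]
orientation: [0.724, 3.056, -0.001]
wrist_force: [0.8, 0.2, -0.4]
gripper_width: 0.992
```

```bash
python3 go.py rack -119 0 54
```

```text
now rack [-118.1   -0.3  124.1] dphi 0.0009 F [ 0.8  0.2 -0.4] w 0.992 t 25.75 q7 1.5
mm [ 0.9  0.3 70.1] dp [0.008 0.002 0.585] yaw 0.001 rows>= 2
```

Call:
play_rows --motion '[{"dp":[0.008,0,0.2],"yaw":0},{"dp":[0.008,0,0.45],"yaw":0},{"dp":[0.008,0,0.58],"yaw":0},{"dp":[0.008,0,0.58],"yaw":0},{"dp":[0.008,0,0.58],"yaw":0}]'

```text
time: 26.25
tool_pos: [449.3, -139.7, 54.6]
orientation: [0.725, 3.057, -0.002]
wrist_force: [-0.3, -1.2, 0.4]
gripper_width: 1.002
```

Call:
play_rows --motion '[{"dp":[0,0,0],"yaw":0},{"dp":[0,0,0],"yaw":0},{"dp":[0,0,0],"yaw":0},{"dp":[0,0,0],"yaw":0},{"dp":[0,0,0],"yaw":0},{"dp":[0,0,0],"yaw":0}]' --claw -1

```text
time: 26.85
tool_pos: [449.8, -139.3, 56.0]
orientation: [0.724, 3.054, 0.001]
wrist_force: [-1.4, -0.1, 6.2]
gripper_width: 0.681
```

```bash
python3 go.py rack -119 0 54
```

```text
now rack [-1.188e+02 -1.000e-01  5.600e+01] dphi 0.0004 F [-1.4 -0.1  6.2] w 0.681 t 26.85 q7 1.62
mm [0.2 0.1 2. ] dp [0.002 0.001 0.017] yaw 0.0 rows>= 1
```

Call:
play_rows --motion '[{"dp":[0,0,-0.15],"yaw":0},{"dp":[0,0,-0.4],"yaw":0},{"dp":[0,0,-0.6],"yaw":0},{"dp":[0.2,0.3,-0.6],"yaw":0},{"dp":[0.4,0.7,-0.6],"yaw":0},{"dp":[0.5,1.0,-0.6],"yaw":0},{"dp":[0.5,1.0,-0.6],"yaw":0}]'

```text
time: 27.55
tool_pos: [449.5, 2.5, 127.1]
orientation: [0.707, 3.06, 0.006]
wrist_force: [0.6, -0.7, -2.1]
gripper_width: 0.677
```

```bash
python3 go.py jig -60 10 130;  python3 - <<'E'
from rig import bot
from h import *
b=bot.camera("side"); save("p18",b)
E
```

```text
now jig [-167.9 -162.8  127.1] dphi -0.928 F [ 0.6 -0.7 -2.1] w 0.677 t 27.55 q7 1.15
mm [ 73.7 189.9  -2.1] dp [ 0.614  1.583 -0.018] yaw -0.619 rows>= 5
```

View pics/p18.png

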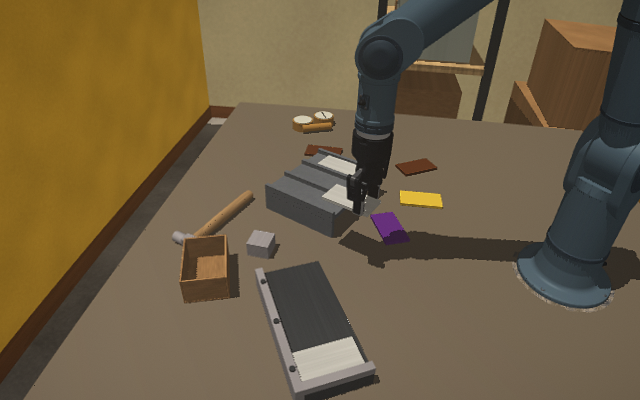

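Call:
play_rows --motion '[{"dp":[0.15,0.3,0],"yaw":-0.07},{"dp":[0.3,0.6,0],"yaw":-0.15},{"dp":[0.4,0.9,0],"yaw":-0.22},{"dp":[0.4,0.9,0],"yaw":-0.3},{"dp":[0.4,0.9,0],"yaw":-0.37},{"dp":[0.4,0.9,0],"yaw":-0.45},{"dp":[0.4,0.9,0],"yaw":-0.53},{"dp":[0.4,0.9,0],"yaw":-0.61},{"dp":[0.4,0.9,0],"yaw":-0.619},{"dp":[0.4,0.9,0],"yaw":-0.619}]'

```text
time: 28.6
tool_pos: [454.4, 112.2, 126.6]
orientation: [0.715, -3.059, 0.0]
wrist_force: [-0.9, -0.0, -1.4]
gripper_width: 0.678
```

```bash
python3 go.py jig -32 10 54
```

```text
now jig [-113.4  -67.5  126.6] dphi -0.0147 F [-0.9 -0.  -1.4] w 0.678 t 28.6 q7 1.8
mm [-80.3  78.7  72.5] dp [-0.669  0.655  0.605] yaw -0.01 rows>= 3
```

Call:
play_rows --motion '[{"dp":[-0.2,0.2,0],"yaw":-0.01},{"dp":[-0.4,0.4,0],"yaw":-0.01},{"dp":[-0.6,0.6,0.1],"yaw":-0.01},{"dp":[-0.67,0.655,0.3],"yaw":-0.01},{"dp":[-0.67,0.655,0.55],"yaw":-0.01},{"dp":[-0.67,0.655,0.6],"yaw":-0.01},{"dp":[-0.67,0.655,0.6],"yaw":-0.01},{"dp":[-0.67,0.655,0.6],"yaw":-0.01}]'

```text
time: 29.4
tool_pos: [491.9, 219.0, 55.5]
orientation: [-0.741, 3.052, -0.0]
wrist_force: [0.1, -0.5, -0.6]
gripper_width: 0.679
```

```bash
python3 go.py jig -32 10 28; python3 - <<'E'
from rig import bot
from h import *
b=bot.camera("side"); save("p19",cv2.resize(b[200:400,220:440],None,fx=3,fy=3))
E
```

```text
now jig [-31.2  10.4  55.5] dphi 0.0023 F [ 0.1 -0.5 -0.6] w 0.679 t 29.4 q7 1.73
mm [ 0.8 -0.4 27.5] dp [ 0.007 -0.004  0.229] yaw 0.002 rows>= 1
```

View pics/p19.png

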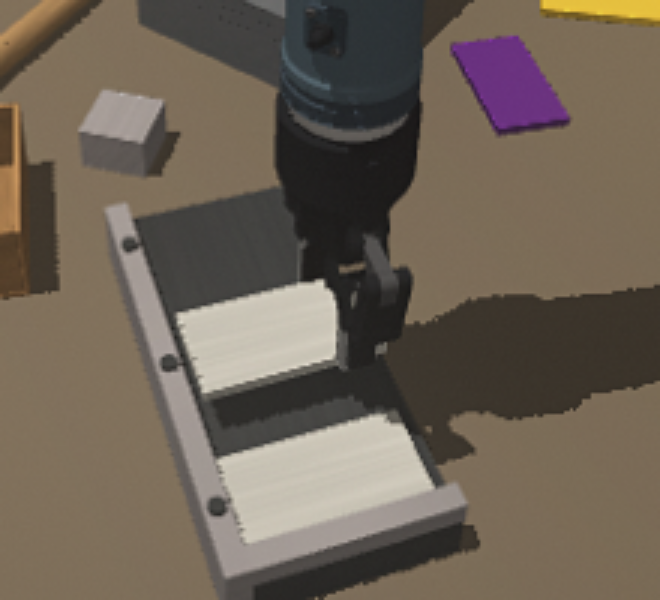

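Call:
play_rows --motion '[{"dp":[0,0,0.08],"yaw":0.002},{"dp":[0,0,0.16],"yaw":0.002},{"dp":[0,0,0.2],"yaw":0.002},{"dp":[0,0,0.225],"yaw":0.002},{"dp":[0,0,0.225],"yaw":0.002}]'

```text
time: 29.95
tool_pos: [490.7, 219.4, 26.9]
orientation: [0.739, -3.052, 0.001]
wrist_force: [0.1, 0.6, -1.7]
gripper_width: 0.681
```

Call:
play_rows --motion '[{"dp":[0,0,0.01],"yaw":0},{"dp":[0,0,0.015],"yaw":0},{"dp":[0,0,0.015],"yaw":0}]'

```text
time: 30.25
tool_pos: [491.3, 219.7, 26.3]
orientation: [-0.739, 3.053, 0.001]
wrist_force: [-2.5, -0.7, 3.9]
gripper_width: 0.676
```

Contact; release, lift and move to the pushing side.

Call:
play_rows --motion '[{"dp":[0,0,-0.015],"yaw":0},{"dp":[0,0,-0.015],"yaw":0},{"dp":[0,0,-0.015],"yaw":0},{"dp":[0,0,-0.2],"yaw":0},{"dp":[0,0,-0.45],"yaw":0},{"dp":[0,0,-0.45],"yaw":0}]' --claw 0.65

```text
time: 30.85
tool_pos: [494.5, 221.1, 83.4]
orientation: [-0.737, 3.046, 0.004]
wrist_force: [1.4, -0.1, 0.1]
gripper_width: 0.822
```

Call:
play_rows --motion '[{"dp":[-0.14,-0.25,0],"yaw":0},{"dp":[-0.28,-0.5,0],"yaw":0},{"dp":[-0.28,-0.5,0],"yaw":0},{"dp":[-0.28,-0.5,0],"yaw":0},{"dp":[-0.28,-0.5,0],"yaw":0},{"dp":[-0.28,-0.5,0],"yaw":0}]' --claw -1

```text
time: 31.45
tool_pos: [547.0, 182.8, 79.1]
orientation: [0.742, -3.051, -0.001]
wrist_force: [-0.3, 0.0, 0.4]
gripper_width: 0.001
```

```bash
python3 go.py jig 1 -45 34; python3 - <<'E'
from rig import bot
from h import *
import pickle
p=bot.camera_params("wrist"); b=bot.camera("wrist"); save("p20",b); pickle.dump(p,open("p20.pkl","wb"))
E
```

```text
now jig [  1.3 -46.9  79.1] dphi 0.0033 F [-0.3  0.   0.4] w 0.001 t 31.45 q7 1.84
mm [ 0.2  1.9 45.1] dp [0.002 0.016 0.376] yaw 0.002 rows>= 1
```

View pics/p20.png

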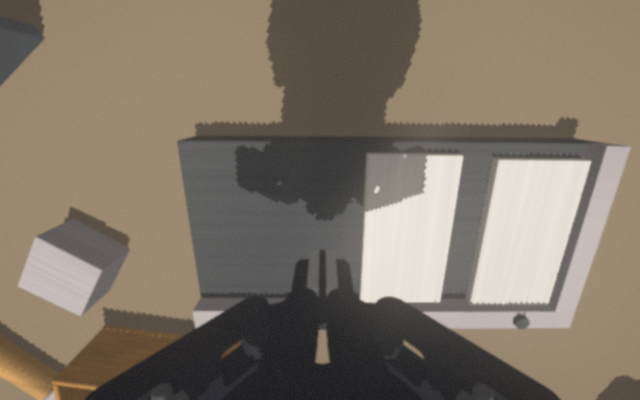

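```bash
python3 - <<'E'
from loc import *
import pickle
im=cv2.imread("pics/p20.png"); cv2.imwrite("pics/p20z.png",cv2.resize(im[135:335,460:640],None,fx=4,fy=3))
p=pickle.load(open("p20.pkl","rb"))
print(toloc("jig",ray(p,[(498,157),(589,159),(555,304),(473,304)],38)).round(1), toloc("jig",ray(p,[(606,147),(559,310)],45)).round(1), toloc("jig",ray(p,[(368,154),(463,155),(442,304),(361,303)],38)).round(1))
E
```

```text
[[-51.4  63.6]
 [-50.5 122.2]
 [ 59.3 129.2]
 [ 59.   66.6]] [[-59.1 124.1]
 [ 59.2 126.9]] [[-52.9 -18.2]
 [-52.5  41.3]
 [ 58.9  43.2]
 [ 58.  -17.5]]
```

View pics/p20z.png

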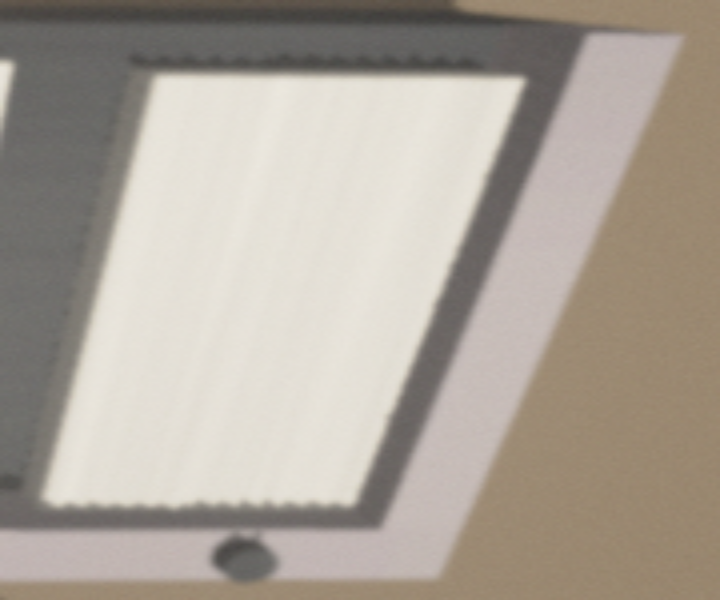

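Call:
play_rows --motion '[{"dp":[-0.02,0.016,0.2],"yaw":0.002},{"dp":[-0.02,0.016,0.35],"yaw":0.002},{"dp":[-0.02,0.016,0.375],"yaw":0.002},{"dp":[-0.02,0.016,0.375],"yaw":0.002},{"dp":[-0.02,0.016,0.375],"yaw":0.002}]'

```text
time: 32.0
tool_pos: [550.2, 184.8, 35.5]
orientation: [-0.735, 3.053, 0.0]
wrist_force: [0.6, -0.2, -0.3]
gripper_width: 0.001
```

```bash
python3 go.py jig 2 -6 33.5
```

```text
now jig [  5.  -46.6  35.5] dphi -0.0014 F [ 0.6 -0.2 -0.3] w 0.001 t 32.0 q7 1.86
mm [ 3.  40.6  2. ] dp [0.025 0.338 0.017] yaw -0.001 rows>= 1
```

Call:
play_rows --motion '[{"dp":[0.02,0.07,0.012],"yaw":0},{"dp":[0.02,0.14,0.012],"yaw":0},{"dp":[0.02,0.2,0.012],"yaw":0},{"dp":[0.02,0.25,0.012],"yaw":0},{"dp":[0.02,0.29,0.012],"yaw":0},{"dp":[0.02,0.32,0.012],"yaw":0},{"dp":[0.02,0.335,0.012],"yaw":0},{"dp":[0.02,0.335,0.012],"yaw":0}]'

```text
time: 32.8
tool_pos: [529.0, 219.6, 33.2]
orientation: [0.735, -3.054, -0.001]
wrist_force: [-0.2, 0.6, -0.4]
gripper_width: -0.001
```

Call:
play_rows --motion '[{"dp":[0,0.01,0],"yaw":0},{"dp":[0,0.02,0],"yaw":0},{"dp":[0,0.02,0],"yaw":0}]'

```text
time: 33.1
tool_pos: [528.0, 221.2, 33.1]
orientation: [0.735, -3.054, 0.0]
wrist_force: [0.8, -0.5, -0.8]
gripper_width: 0.0
```

Call:
play_rows --motion '[{"dp":[0,0.008,0],"yaw":0},{"dp":[0,0.016,0],"yaw":0},{"dp":[0,0.016,0],"yaw":0}]'

```text
time: 33.4
tool_pos: [527.3, 222.5, 33.1]
orientation: [0.735, -3.054, 0.001]
wrist_force: [1.1, -2.0, 0.8]
gripper_width: -0.0
```

```bash
python3 go.py jig 2 -3 33.5
```

```text
now jig [ 1.8 -2.6 33.1] dphi -0.002 F [ 1.1 -2.   0.8] w -0.0 t 33.4 q7 1.78
mm [-0.2 -0.4 -0.4] dp [-0.001 -0.004 -0.003] yaw -0.001 rows>= 1
```

Call:
play_rows --motion '[{"dp":[0,0.008,0],"yaw":0},{"dp":[0,0.016,0],"yaw":0},{"dp":[0,0.016,0],"yaw":0}]'

```text
time: 33.7
tool_pos: [527.3, 222.7, 33.2]
orientation: [-0.733, 3.054, -0.004]
wrist_force: [2.5, -5.5, -1.3]
gripper_width: -0.004
```

Call:
play_rows --motion '[{"dp":[0,0.008,0],"yaw":0},{"dp":[0,0.016,0],"yaw":0},{"dp":[0,0.016,0],"yaw":0}]'

```text
time: 34.0
tool_pos: [527.2, 222.7, 33.3]
orientation: [-0.731, 3.054, -0.007]
wrist_force: [3.5, -6.5, -1.0]
gripper_width: 0.0
```

```bash
python3 go.py jig 2 -3 33.5
```

```text
now jig [ 1.9 -2.4 33.3] dphi -0.0041 F [ 3.5 -6.5 -1. ] w 0.0 t 34.0 q7 1.77
mm [-0.2 -0.6 -0.2] dp [-0.001 -0.005 -0.002] yaw -0.003 rows>= 1
```

Call:
play_rows --motion '[{"dp":[0,-0.12,0],"yaw":0.001},{"dp":[0,-0.15,-0.2],"yaw":0},{"dp":[0.1,-0.1,-0.35],"yaw":0},{"dp":[0.4,0.1,-0.35],"yaw":0},{"dp":[0.72,0.29,-0.35],"yaw":0},{"dp":[0.72,0.29,-0.35],"yaw":0},{"dp":[0.72,0.29,-0.35],"yaw":0}]'

```text
time: 34.7
tool_pos: [430.9, 219.1, 75.1]
orientation: [0.738, -3.052, -0.003]
wrist_force: [0.7, 0.5, 0.4]
gripper_width: -0.001
```

```bash
python3 go.py jig -68 34 34; python3 - <<'E'
from rig import bot
from h import *
b=bot.camera("side"); save("p21s",cv2.resize(b[200:400,220:440],None,fx=3,fy=3))
E
```

```text
now jig [-85.5  38.3  75.1] dphi 0.0007 F [0.7 0.5 0.4] w -0.001 t 34.7 q7 1.64
mm [-17.6  -4.4  41.1] dp [-0.146 -0.037  0.343] yaw 0.0 rows>= 1
```

View pics/p21s.png

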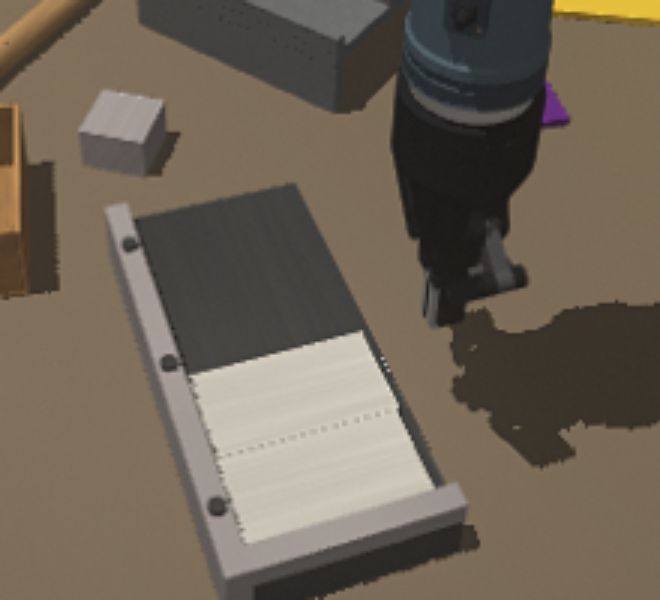

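Row closed. Push the second to the fence.

Call:
play_rows --motion '[{"dp":[0,-0.035,0.15],"yaw":0},{"dp":[0,-0.035,0.3],"yaw":0},{"dp":[0,-0.035,0.34],"yaw":0},{"dp":[-0.05,-0.035,0.34],"yaw":0},{"dp":[-0.1,-0.035,0.34],"yaw":0},{"dp":[-0.15,-0.035,0.34],"yaw":0},{"dp":[-0.17,-0.035,0.34],"yaw":0},{"dp":[-0.17,-0.035,0.34],"yaw":0}]'

```text
time: 35.55
tool_pos: [454.0, 224.3, 35.2]
orientation: [-0.735, 3.053, 0.001]
wrist_force: [-0.4, -0.4, 1.3]
gripper_width: 0.001
```

Call:
play_rows --motion '[{"dp":[-0.01,0,0],"yaw":0},{"dp":[-0.02,0,0],"yaw":0},{"dp":[-0.02,0,0],"yaw":0}]'

```text
time: 35.85
tool_pos: [454.2, 224.4, 34.3]
orientation: [0.735, -3.053, 0.0]
wrist_force: [-1.6, -1.6, 1.4]
gripper_width: 0.003
```

Call:
play_rows --motion '[{"dp":[-0.008,0,0],"yaw":0},{"dp":[-0.015,0,0],"yaw":0},{"dp":[-0.015,0,0],"yaw":0}]'

```text
time: 36.15
tool_pos: [456.0, 225.3, 34.2]
orientation: [0.735, -3.053, 0.0]
wrist_force: [-2.3, -0.9, 1.8]
gripper_width: 0.0
```

```bash
python3 go.py jig -60 34 34
```

```text
now jig [-60.3  32.4  34.2] dphi -0.0017 F [-2.3 -0.9  1.8] w 0.0 t 36.15 q7 1.7
mm [-0.3  1.6  0.2] dp [-0.003  0.013  0.002] yaw -0.001 rows>= 1
```

Call:
play_rows --motion '[{"dp":[-0.008,0,0],"yaw":0},{"dp":[-0.015,0,0],"yaw":0},{"dp":[-0.015,0,0],"yaw":0}]'

```text
time: 36.45
tool_pos: [456.1, 225.3, 34.0]
orientation: [0.734, -3.05, 0.001]
wrist_force: [-5.5, -2.1, 4.3]
gripper_width: 0.002
```

Call:
play_rows --motion '[{"dp":[-0.008,0,0],"yaw":0},{"dp":[-0.012,0,0],"yaw":0},{"dp":[-0.012,0,0],"yaw":0}]'

```text
time: 36.75
tool_pos: [456.2, 225.3, 33.8]
orientation: [0.733, -3.047, 0.002]
wrist_force: [-7.0, -3.0, 6.9]
gripper_width: -0.001
```

Call:
play_rows --motion '[{"dp":[0.15,0,0],"yaw":0},{"dp":[0.15,0,-0.3],"yaw":0},{"dp":[0.15,0,-0.7],"yaw":0},{"dp":[0,-0.3,-1.0],"yaw":0},{"dp":[0,-0.6,-1],"yaw":0},{"dp":[0,-0.8,-1],"yaw":0},{"dp":[0,-0.8,-1],"yaw":0}]'

```text
time: 37.45
tool_pos: [507.0, 137.2, 156.1]
orientation: [-0.722, 3.051, -0.003]
wrist_force: [-0.4, -0.0, 0.7]
gripper_width: 0.002
```

```bash
python3 go.py rack 66 -76 150
```

```text
now rack [-191.9  272.5  156.1] dphi 0.9304 F [-0.4 -0.   0.7] w 0.002 t 37.45 q7 1.81
mm [ 125.4 -415.     6.7] dp [ 1.045 -3.459  0.056] yaw 0.62 rows>= 9
```

Call:
play_rows --motion '[{"dp":[0.1,-0.33,0],"yaw":0},{"dp":[0.2,-0.66,0],"yaw":0},{"dp":[0.3,-1.0,0],"yaw":0}]'

```text
time: 37.75
tool_pos: [526.7, 18.9, 154.6]
orientation: [-0.739, 3.051, 0.0]
wrist_force: [1.3, -0.2, 0.1]
gripper_width: -0.001
```

Call:
play_rows --motion '[{"dp":[0.1,-0.33,0],"yaw":0},{"dp":[0.2,-0.66,0],"yaw":0},{"dp":[0.3,-1.0,0],"yaw":0}]'

```text
time: 38.05
tool_pos: [549.5, -105.0, 154.5]
orientation: [-0.738, 3.051, -0.0]
wrist_force: [1.1, 0.9, 0.0]
gripper_width: -0.004
```

Call:
play_rows --motion '[{"dp":[0.1,-0.33,0],"yaw":0.08},{"dp":[0.2,-0.66,0],"yaw":0.16},{"dp":[0.3,-1.0,0],"yaw":0.24},{"dp":[0.3,-1.0,0],"yaw":0.33},{"dp":[0.3,-1.0,0],"yaw":0.43},{"dp":[0.3,-1.0,0],"yaw":0.53},{"dp":[0.3,-1.0,0],"yaw":0.62},{"dp":[0.3,-1.0,0],"yaw":0.62}]'

```text
time: 38.85
tool_pos: [571.8, -227.0, 154.0]
orientation: [0.709, 3.06, -0.001]
wrist_force: [0.5, -1.4, 0.0]
gripper_width: 0.002
```

```bash
python3 go.py rack 75 -76 120; python3 - <<'E'
from rig import bot
from h import *
import pickle
p=bot.camera_params("wrist"); b=bot.camera("wrist"); save("p22",b); pickle.dump(p,open("p22.pkl","wb"))
E
```

```text
now rack [ 29.7 -23.7 154. ] dphi 0.0103 F [ 0.5 -1.4  0. ] w 0.002 t 38.85 q7 1.76
mm [-44.8 -52.8  34.1] dp [-0.373 -0.44   0.284] yaw 0.007 rows>= 2
```

View pics/p22.png

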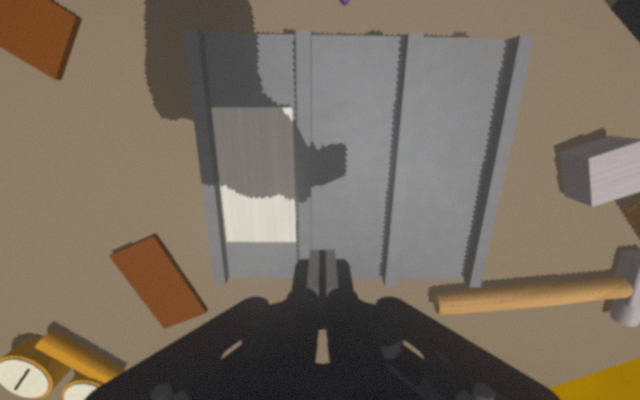

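```bash
python3 - <<'E'
from loc import *
import pickle
p=pickle.load(open("p22.pkl","rb"))
print(toloc("rack",ray(p,[(211,108),(293,108),(296,242),(226,242)],68)).round(1))
E
```

```text
[[ -50.  -106.7]
 [ -50.5  -46.1]
 [  58.8  -45.9]
 [  59.5 -106.1]]
```

Call:
play_rows --motion '[{"dp":[-0.22,-0.22,0],"yaw":0.007},{"dp":[-0.42,-0.44,0.1],"yaw":0.007},{"dp":[-0.42,-0.44,0.28],"yaw":0.007},{"dp":[-0.42,-0.44,0.28],"yaw":0.007},{"dp":[-0.42,-0.44,0.28],"yaw":0.007}]'

```text
time: 39.4
tool_pos: [592.7, -296.4, 120.2]
orientation: [-0.725, -3.055, -0.002]
wrist_force: [0.0, 0.4, -0.2]
gripper_width: 0.001
```

```bash
python3 go.py rack 80 -76 63
```

```text
now rack [ 79.4 -76.4 120.2] dphi 0.0003 F [ 0.   0.4 -0.2] w 0.001 t 39.4 q7 1.88
mm [-0.7  0.3 57.2] dp [-0.005  0.002  0.477] yaw 0.0 rows>= 2
```

Call:
play_rows --motion '[{"dp":[-0.01,0,0.2],"yaw":0},{"dp":[-0.01,0,0.4],"yaw":0},{"dp":[-0.01,0,0.475],"yaw":0},{"dp":[-0.01,0,0.475],"yaw":0},{"dp":[-0.01,0,0.475],"yaw":0}]'

```text
time: 39.9
tool_pos: [594.6, -298.3, 65.2]
orientation: [0.727, 3.054, -0.0]
wrist_force: [0.3, -0.6, 0.7]
gripper_width: -0.001
```

```bash
python3 go.py rack -8 -76 64; python3 - <<'E'
from rig import bot
from h import *
b=bot.camera("wrist"); save("p23",b)
E
```

```text
now rack [ 82.1 -77.1  65.2] dphi -0.0011 F [ 0.3 -0.6  0.7] w -0.001 t 39.9 q7 1.91
mm [90.1  1.   1. ] dp [0.75  0.009 0.008] yaw -0.001 rows>= 2
```

View pics/p23.png

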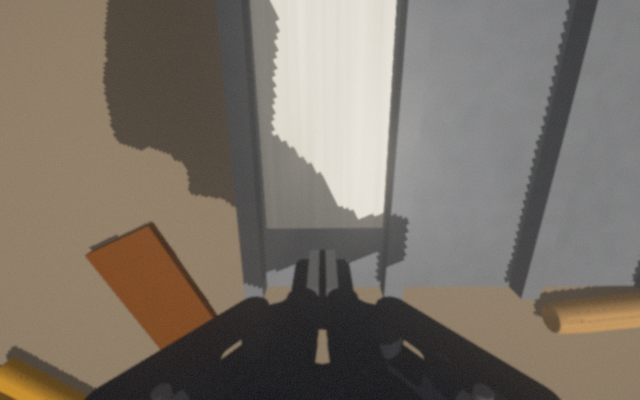

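Call:
play_rows --motion '[{"dp":[0.07,0.008,0.005],"yaw":0},{"dp":[0.16,0.008,0.005],"yaw":0},{"dp":[0.25,0.008,0.005],"yaw":0},{"dp":[0.34,0.008,0.005],"yaw":0},{"dp":[0.43,0.008,0.005],"yaw":0},{"dp":[0.52,0.008,0.005],"yaw":0},{"dp":[0.6,0.008,0.005],"yaw":0},{"dp":[0.67,0.008,0.005],"yaw":0},{"dp":[0.73,0.008,0.005],"yaw":0},{"dp":[0.75,0.008,0.005],"yaw":0}]'

```text
time: 40.95
tool_pos: [512.7, -256.3, 63.0]
orientation: [-0.729, -3.055, -0.001]
wrist_force: [0.6, -0.7, -0.3]
gripper_width: -0.002
```

```bash
python3 go.py rack -19 -76 64; python3 - <<'E'
from rig import bot
from h import *
b=bot.camera("wrist"); save("p24",b)
E
```

```text
now rack [-10.1 -76.5  63. ] dphi -0.0023 F [ 0.6 -0.7 -0.3] w -0.002 t 40.95 q7 1.91
mm [ 8.9  0.5 -1. ] dp [ 0.075  0.004 -0.008] yaw -0.002 rows>= 1
```

View pics/p24.png

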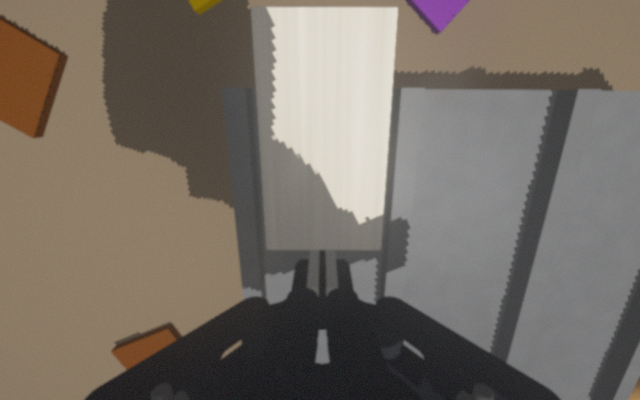

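Call:
play_rows --motion '[{"dp":[0.04,0,0],"yaw":0},{"dp":[0.07,0,0],"yaw":0},{"dp":[0.075,0,0],"yaw":0},{"dp":[0.075,0,0],"yaw":0},{"dp":[-0.08,0,0],"yaw":0},{"dp":[-0.08,0,-0.3],"yaw":0},{"dp":[-0.08,0,-0.5],"yaw":0},{"dp":[-0.08,0,-0.5],"yaw":0},{"dp":[-0.08,0,-0.5],"yaw":0}]'

```text
time: 41.9
tool_pos: [522.4, -261.1, 123.4]
orientation: [0.729, 3.056, 0.001]
wrist_force: [-0.1, 0.4, 0.5]
gripper_width: -0.0
```

```bash
python3 go.py rack -119 -76 120; python3 - <<'E'
from rig import bot
from h import *
import pickle
p=bot.camera_params("wrist"); b=bot.camera("wrist"); save("p25",b); pickle.dump(p,open("p25.pkl","wb"))
E
```

```text
now rack [  0.8 -76.4 123.4] dphi -0.0022 F [-0.1  0.4  0.5] w -0.0 t 41.9 q7 1.86
mm [119.8   0.2   3.4] dp [0.998 0.001 0.029] yaw -0.001 rows>= 3
```

View pics/p25.png

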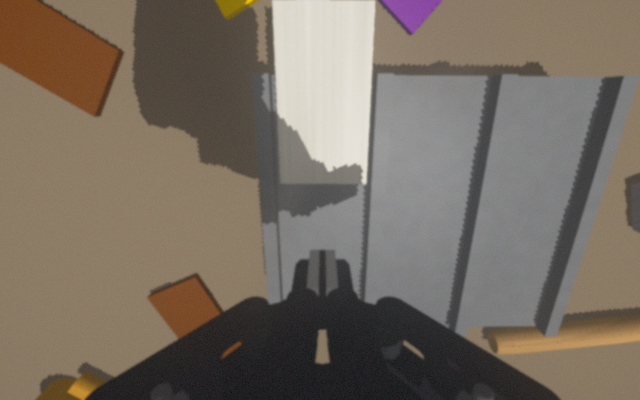

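Call:
play_rows --motion '[{"dp":[0.4,0,0],"yaw":0},{"dp":[0.8,0,0],"yaw":0},{"dp":[1.0,0,0],"yaw":0},{"dp":[1.0,0,0],"yaw":0},{"dp":[1.0,0,0],"yaw":0},{"dp":[1.0,0,0],"yaw":0}]' --claw 1

```text
time: 42.55
tool_pos: [416.4, -207.4, 123.4]
orientation: [0.728, 3.055, -0.002]
wrist_force: [0.7, 0.0, -0.5]
gripper_width: 0.991
```

```bash
python3 go.py rack -119 -76 54; python3 - <<'E'
from loc import *
import pickle
p=pickle.load(open("p25.pkl","rb"))
print(toloc("rack",ray(p,[(280,184),(367,184)],68)).round(1))
E
```

```text
now rack [-118.   -76.1  123.4] dphi -0.0017 F [ 0.7  0.  -0.5] w 0.991 t 42.55 q7 1.73
mm [ 1.1  0.1 69.4] dp [0.009 0.001 0.578] yaw -0.001 rows>= 2
[[ -30.  -105.7]
 [ -29.9  -45.4]]
```

Call:
play_rows --motion '[{"dp":[0.008,0,0.2],"yaw":0},{"dp":[0.008,0,0.45],"yaw":0},{"dp":[0.008,0,0.575],"yaw":0},{"dp":[0.008,0,0.575],"yaw":0},{"dp":[0.008,0,0.575],"yaw":0}]'

```text
time: 43.05
tool_pos: [415.2, -207.6, 54.4]
orientation: [0.729, 3.056, -0.002]
wrist_force: [-0.2, -1.3, 0.1]
gripper_width: 1.004
```

Call:
play_rows --motion '[{"dp":[0,0,0],"yaw":0},{"dp":[0,0,0],"yaw":0},{"dp":[0,0,0],"yaw":0},{"dp":[0,0,0],"yaw":0},{"dp":[0,0,0],"yaw":0},{"dp":[0,0,0],"yaw":0}]' --claw -1

```text
time: 43.65
tool_pos: [415.6, -207.1, 55.7]
orientation: [0.728, 3.053, 0.001]
wrist_force: [-1.6, -0.1, 5.9]
gripper_width: 0.685
```

```bash
python3 go.py rack -119 -76 54
```

```text
now rack [-118.8  -76.1   55.7] dphi -0.002 F [-1.6 -0.1  5.9] w 0.685 t 43.65 q7 1.87
mm [0.2 0.1 1.7] dp [0.001 0.001 0.014] yaw -0.001 rows>= 1
```

Call:
play_rows --motion '[{"dp":[0,0,-0.15],"yaw":0},{"dp":[0,0,-0.4],"yaw":0},{"dp":[0,0,-0.6],"yaw":0},{"dp":[0.1,0.3,-0.6],"yaw":0},{"dp":[0.2,0.7,-0.6],"yaw":0},{"dp":[0.3,1.0,-0.6],"yaw":0},{"dp":[0.3,1.0,-0.6],"yaw":0}]'

```text
time: 44.35
tool_pos: [437.5, -76.7, 126.5]
orientation: [-0.712, -3.059, -0.006]
wrist_force: [-0.3, 0.2, -1.0]
gripper_width: 0.682
```

```bash
python3 go.py jig -80 -50 130;  python3 - <<'E'
from rig import bot
from h import *
b=bot.camera("wrist"); save("p26",b)
E
```

```text
now jig [-214.7 -227.8  126.5] dphi -0.9315 F [-0.3  0.2 -1. ] w 0.682 t 44.35 q7 1.38
mm [ 62.4 214.2  -2.6] dp [ 0.52   1.785 -0.022] yaw -0.621 rows>= 5
```

View pics/p26.png

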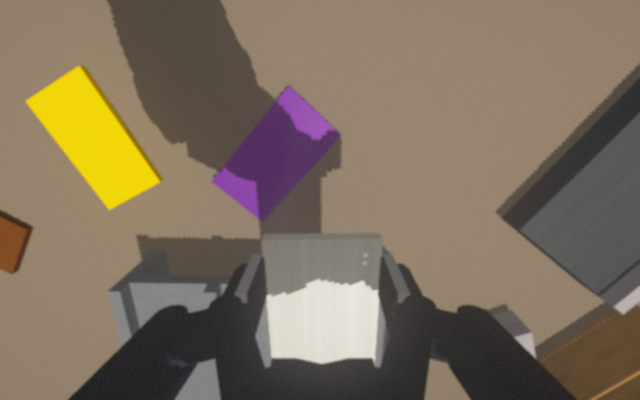

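Call:
play_rows --motion '[{"dp":[0.12,0.3,0],"yaw":-0.07},{"dp":[0.24,0.6,0],"yaw":-0.15},{"dp":[0.35,0.9,0],"yaw":-0.22},{"dp":[0.4,1.0,0],"yaw":-0.3},{"dp":[0.4,1.0,0],"yaw":-0.37},{"dp":[0.4,1.0,0],"yaw":-0.45},{"dp":[0.4,1.0,0],"yaw":-0.53},{"dp":[0.4,1.0,0],"yaw":-0.61},{"dp":[0.4,1.0,0],"yaw":-0.621},{"dp":[0.4,1.0,0],"yaw":-0.621}]'

```text
time: 45.4
tool_pos: [447.8, 44.2, 126.4]
orientation: [-0.715, 3.059, -0.0]
wrist_force: [-0.4, -0.2, -1.8]
gripper_width: 0.679
```

```bash
python3 go.py jig -32 -50 54
```

```text
now jig [-150.3 -124.9  126.4] dphi -0.0148 F [-0.4 -0.2 -1.8] w 0.679 t 45.4 q7 1.97
mm [-117.2   76.7   72.3] dp [-0.977  0.639  0.603] yaw -0.01 rows>= 4
```

Call:
play_rows --motion '[{"dp":[-0.25,0.2,0],"yaw":-0.01},{"dp":[-0.5,0.4,0],"yaw":-0.01},{"dp":[-0.75,0.6,0],"yaw":-0.01},{"dp":[-0.96,0.64,0.1],"yaw":-0.01},{"dp":[-0.975,0.64,0.3],"yaw":-0.01},{"dp":[-0.975,0.64,0.55],"yaw":-0.01},{"dp":[-0.975,0.64,0.6],"yaw":-0.01},{"dp":[-0.975,0.64,0.6],"yaw":-0.01},{"dp":[-0.975,0.64,0.6],"yaw":-0.01}]'

```text
time: 46.3
tool_pos: [519.0, 166.1, 55.3]
orientation: [-0.741, 3.051, -0.0]
wrist_force: [-0.4, 1.2, -0.8]
gripper_width: 0.68
```

```bash
python3 go.py jig -32 -50 28; python3 - <<'E'
from rig import bot
from h import *
b=bot.camera("side"); save("p27",cv2.resize(b[200:400,220:440],None,fx=3,fy=3))
E
```

```text
now jig [-31.3 -49.   55.3] dphi 0.0028 F [-0.4  1.2 -0.8] w 0.68 t 46.3 q7 1.95
mm [ 0.8 -1.  27.3] dp [ 0.006 -0.008  0.227] yaw 0.002 rows>= 1
```

View pics/p27.png

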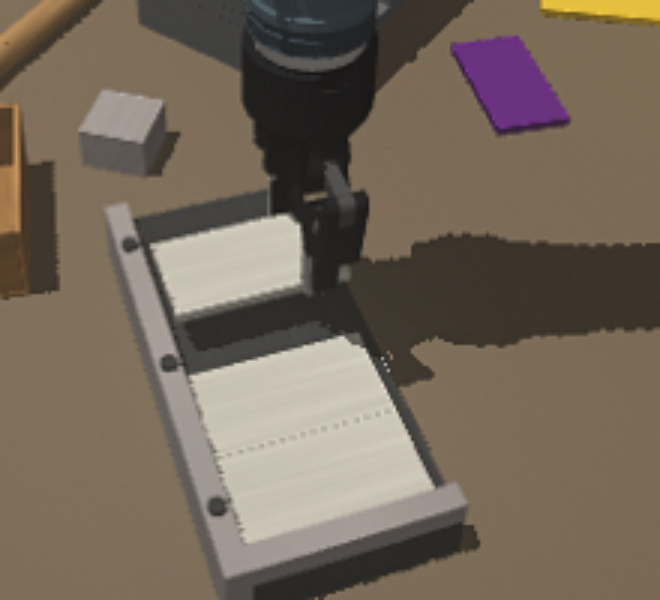

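Call:
play_rows --motion '[{"dp":[0,-0.008,0.08],"yaw":0.002},{"dp":[0,-0.008,0.16],"yaw":0.002},{"dp":[0,-0.008,0.2],"yaw":0.002},{"dp":[0,-0.008,0.225],"yaw":0.002},{"dp":[0,-0.008,0.225],"yaw":0.002}]'

```text
time: 46.85
tool_pos: [518.2, 165.4, 26.7]
orientation: [0.739, -3.052, 0.0]
wrist_force: [-0.4, -0.1, -0.3]
gripper_width: 0.681
```

Call:
play_rows --motion '[{"dp":[0,0,0.01],"yaw":0},{"dp":[0,0,0.015],"yaw":0},{"dp":[0,0,0.015],"yaw":0}]'

```text
time: 47.15
tool_pos: [518.8, 165.6, 26.1]
orientation: [-0.739, 3.053, 0.001]
wrist_force: [-1.5, -2.0, 4.7]
gripper_width: 0.682
```

Call:
play_rows --motion '[{"dp":[0,0,-0.015],"yaw":0},{"dp":[0,0,-0.015],"yaw":0},{"dp":[0,0,-0.015],"yaw":0},{"dp":[0,0,-0.2],"yaw":0},{"dp":[0,0,-0.45],"yaw":0},{"dp":[0,0,-0.45],"yaw":0}]' --claw 0.65

```text
time: 47.75
tool_pos: [522.1, 166.5, 83.0]
orientation: [-0.737, 3.046, 0.002]
wrist_force: [0.6, 0.0, 0.5]
gripper_width: 0.827
```

Call:
play_rows --motion '[{"dp":[-0.14,-0.25,0],"yaw":0},{"dp":[-0.28,-0.5,0],"yaw":0},{"dp":[-0.28,-0.5,0],"yaw":0},{"dp":[-0.28,-0.5,0],"yaw":0},{"dp":[-0.28,-0.5,0],"yaw":0},{"dp":[-0.28,-0.5,0],"yaw":0}]' --claw -1

```text
time: 48.35
tool_pos: [574.5, 128.9, 78.8]
orientation: [0.742, -3.051, -0.001]
wrist_force: [-0.5, -0.6, 0.4]
gripper_width: 0.0
```

```bash
python3 go.py jig 2 -106 34; python3 - <<'E'
from rig import bot
from h import *
import pickle
p=bot.camera_params("wrist"); b=bot.camera("wrist"); save("p28",b); pickle.dump(p,open("p28.pkl","wb"))
E
```

```text
now jig [   1.1 -107.5   78.8] dphi 0.0032 F [-0.5 -0.6  0.4] w 0.0 t 48.35 q7 2.04
mm [-1.   1.4 44.8] dp [-0.008  0.012  0.373] yaw 0.002 rows>= 1
```

View pics/p28.png

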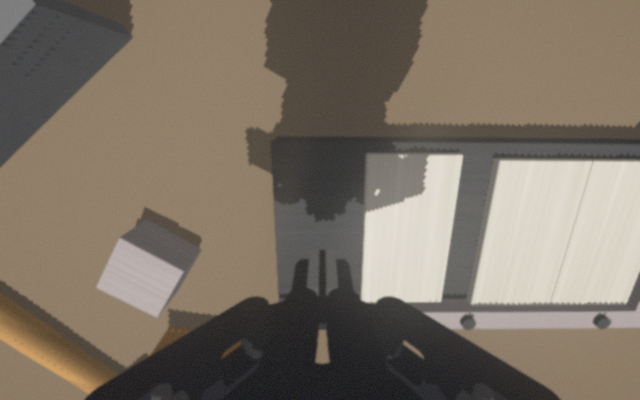

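Call:
play_rows --motion '[{"dp":[-0.03,0.016,0.2],"yaw":0.002},{"dp":[-0.03,0.016,0.35],"yaw":0.002},{"dp":[-0.03,0.016,0.385],"yaw":0.002},{"dp":[-0.03,0.016,0.385],"yaw":0.002},{"dp":[-0.03,0.016,0.385],"yaw":0.002}]'

```text
time: 48.9
tool_pos: [578.7, 131.2, 34.0]
orientation: [-0.735, 3.053, 0.0]
wrist_force: [0.6, 1.0, 0.5]
gripper_width: 0.001
```

```bash
python3 go.py jig 2 -66 33.5
```

```text
now jig [   5.8 -107.3   34. ] dphi -0.0016 F [0.6 1.  0.5] w 0.001 t 48.9 q7 2.07
mm [ 3.9 41.3  0.5] dp [0.032 0.344 0.004] yaw -0.001 rows>= 1
```

Call:
play_rows --motion '[{"dp":[0.025,0.07,0],"yaw":0},{"dp":[0.025,0.14,0],"yaw":0},{"dp":[0.025,0.2,0],"yaw":0},{"dp":[0.025,0.25,0],"yaw":0},{"dp":[0.025,0.29,0],"yaw":0},{"dp":[0.025,0.32,0],"yaw":0},{"dp":[0.025,0.34,0],"yaw":0},{"dp":[0.025,0.34,0],"yaw":0}]'

```text
time: 49.7
tool_pos: [556.7, 166.4, 33.2]
orientation: [0.735, -3.054, -0.001]
wrist_force: [0.2, 0.5, -0.0]
gripper_width: -0.002
```

Call:
play_rows --motion '[{"dp":[0,0.01,0],"yaw":0},{"dp":[0,0.02,0],"yaw":0},{"dp":[0,0.02,0],"yaw":0}]'

```text
time: 50.0
tool_pos: [555.7, 168.0, 33.1]
orientation: [0.735, -3.054, -0.0]
wrist_force: [0.8, -0.4, 0.0]
gripper_width: 0.001
```

Call:
play_rows --motion '[{"dp":[0,0.008,0],"yaw":0},{"dp":[0,0.016,0],"yaw":0},{"dp":[0,0.016,0],"yaw":0}]'

```text
time: 50.3
tool_pos: [555.0, 169.3, 33.1]
orientation: [0.735, -3.054, 0.001]
wrist_force: [1.1, -1.8, -0.5]
gripper_width: -0.002
```

```bash
python3 go.py jig 2 -62.4 33.5
```

```text
now jig [  2.2 -62.6  33.1] dphi -0.0019 F [ 1.1 -1.8 -0.5] w -0.002 t 50.3 q7 1.99
mm [ 0.2  0.2 -0.4] dp [ 0.002  0.002 -0.003] yaw -0.001 rows>= 1
```

Call:
play_rows --motion '[{"dp":[0,0.008,0],"yaw":0},{"dp":[0,0.016,0],"yaw":0},{"dp":[0,0.016,0],"yaw":0}]'

```text
time: 50.6
tool_pos: [555.0, 169.4, 33.3]
orientation: [-0.733, 3.054, -0.004]
wrist_force: [3.0, -4.2, -0.7]
gripper_width: 0.001
```

Call:
play_rows --motion '[{"dp":[0,0.008,0],"yaw":0},{"dp":[0,0.016,0],"yaw":0},{"dp":[0,0.016,0],"yaw":0}]'

```text
time: 50.9
tool_pos: [554.9, 169.5, 33.5]
orientation: [-0.731, 3.053, -0.007]
wrist_force: [3.1, -6.1, -0.8]
gripper_width: -0.002
```

```bash
python3 go.py jig 2 -62.4 33.5
```

```text
now jig [  2.2 -62.4  33.5] dphi -0.0041 F [ 3.1 -6.1 -0.8] w -0.002 t 50.9 q7 1.99
mm [0.2 0.  0. ] dp [0.002 0.    0.   ] yaw -0.003 rows>= 1
```

Call:
play_rows --motion '[{"dp":[0,-0.12,0],"yaw":0.001},{"dp":[0,-0.15,-0.2],"yaw":0},{"dp":[0.1,-0.1,-0.35],"yaw":0},{"dp":[0.4,0.1,-0.35],"yaw":0},{"dp":[0.72,0.27,-0.35],"yaw":0},{"dp":[0.72,0.27,-0.35],"yaw":0},{"dp":[0.72,0.27,-0.35],"yaw":0}]'

```text
time: 51.6
tool_pos: [459.6, 163.8, 75.0]
orientation: [0.737, -3.052, -0.003]
wrist_force: [0.6, -0.2, 0.0]
gripper_width: -0.0
```

```bash
python3 go.py jig -68 -26 34
```

```text
now jig [-85.2 -24.   75. ] dphi -0.0 F [ 0.6 -0.2  0. ] w -0.0 t 51.6 q7 1.87
mm [-17.3  -2.1  41. ] dp [-0.144 -0.018  0.342] yaw -0.0 rows>= 1
```

Exactly one coupon width further (−62.4): closed row. Now the fence push for the third.

Call:
play_rows --motion '[{"dp":[0,-0.018,0.15],"yaw":0},{"dp":[0,-0.018,0.3],"yaw":0},{"dp":[0,-0.018,0.34],"yaw":0},{"dp":[-0.05,-0.018,0.34],"yaw":0},{"dp":[-0.1,-0.018,0.34],"yaw":0},{"dp":[-0.15,-0.018,0.34],"yaw":0},{"dp":[-0.17,-0.018,0.34],"yaw":0},{"dp":[-0.17,-0.018,0.34],"yaw":0}]'

```text
time: 52.4
tool_pos: [481.9, 170.6, 35.3]
orientation: [-0.735, 3.053, 0.001]
wrist_force: [-0.4, -0.2, 1.7]
gripper_width: -0.001
```

Call:
play_rows --motion '[{"dp":[-0.01,0,0],"yaw":0},{"dp":[-0.02,0,0],"yaw":0},{"dp":[-0.02,0,0],"yaw":0}]'

```text
time: 52.7
tool_pos: [482.1, 170.8, 34.2]
orientation: [0.734, -3.053, 0.0]
wrist_force: [-2.1, -0.2, 1.8]
gripper_width: -0.003
```

Call:
play_rows --motion '[{"dp":[-0.008,0,0],"yaw":0},{"dp":[-0.015,0,0],"yaw":0},{"dp":[-0.015,0,0],"yaw":0}]'

```text
time: 53.0
tool_pos: [483.5, 171.6, 34.1]
orientation: [0.734, -3.052, 0.0]
wrist_force: [-3.1, -1.0, 2.2]
gripper_width: -0.001
```

Call:
play_rows --motion '[{"dp":[-0.008,0,0],"yaw":0},{"dp":[-0.015,0,0],"yaw":0},{"dp":[-0.015,0,0],"yaw":0}]'

```text
time: 53.3
tool_pos: [483.6, 171.7, 33.9]
orientation: [0.733, -3.049, 0.001]
wrist_force: [-5.4, -2.8, 5.3]
gripper_width: 0.004
```

```bash
python3 go.py jig -60 -26 34
```

```text
now jig [-60.3 -27.9  33.9] dphi -0.002 F [-5.4 -2.8  5.3] w 0.004 t 53.3 q7 1.93
mm [-0.3  1.9 -0.1] dp [-0.002  0.016 -0.   ] yaw -0.001 rows>= 1
```

Call:
play_rows --motion '[{"dp":[0.15,0,0],"yaw":0},{"dp":[0.15,0,-0.3],"yaw":0},{"dp":[0.15,0,-0.7],"yaw":0},{"dp":[0,0.2,-1.0],"yaw":0},{"dp":[-0.2,0.4,-1],"yaw":0},{"dp":[-0.2,0.5,-1],"yaw":0},{"dp":[-0.2,0.5,-1],"yaw":0}]'

```text
time: 54.0
tool_pos: [479.9, 240.5, 154.7]
orientation: [-0.742, 3.051, 0.002]
wrist_force: [1.2, -0.4, -0.1]
gripper_width: 0.004
```

```bash
python3 go.py jig -60 -26 34; python3 - <<'E'
from rig import bot
from h import *
import pickle
p=bot.camera_params("wrist"); b=bot.camera("wrist"); save("p30",cv2.resize(b[130:320,120:560],None,fx=1.8,fy=3)); pickle.dump(p,open("p30.pkl","wb")); save("p30f",b)
b=bot.camera("side"); save("p30s",cv2.resize(b[220:400,230:410],None,fx=3.3,fy=3.3))
b=bot.camera("scene"); save("p30c",b)
E
```

```text
now jig [-32.2  35.1 154.7] dphi 0.0033 F [ 1.2 -0.4 -0.1] w 0.004 t 54.0 q7 1.69
mm [ 28.3 -61.1 120.6] dp [ 0.236 -0.509  1.005] yaw 0.002 rows>= 3
```

View pics/p30f.png

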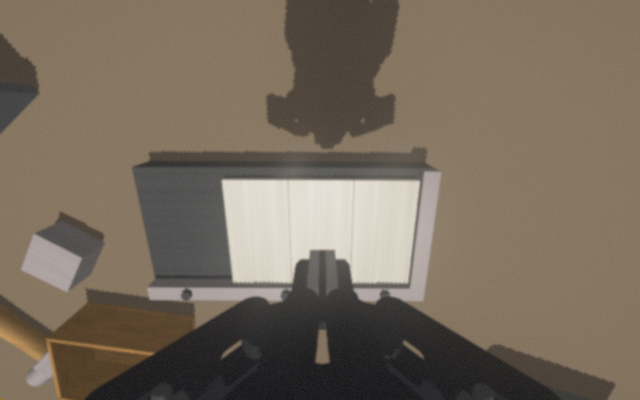

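View pics/p30s.png

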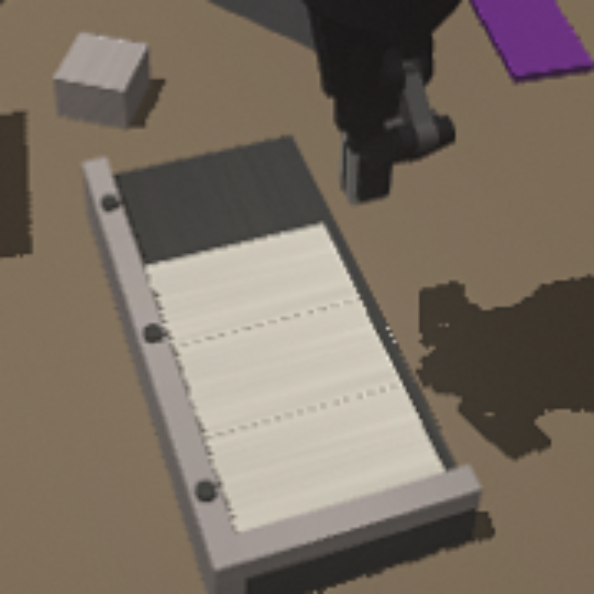

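View pics/p30c.png

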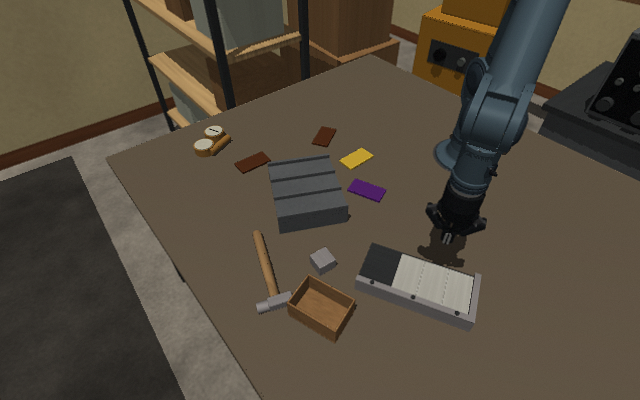

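```bash
python3 - <<'E'
from loc import *
im=cv2.imread("pics/p30f.png"); cv2.imwrite("pics/p30z1.png",cv2.resize(im[155:195,130:450],None,fx=2.5,fy=10,interpolation=cv2.INTER_LINEAR))
cv2.imwrite("pics/p30z2.png",cv2.resize(im[160:305,380:450],None,fx=8,fy=4,interpolation=cv2.INTER_LINEAR))
E
```

```text
(no output)
```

View pics/p30z1.png

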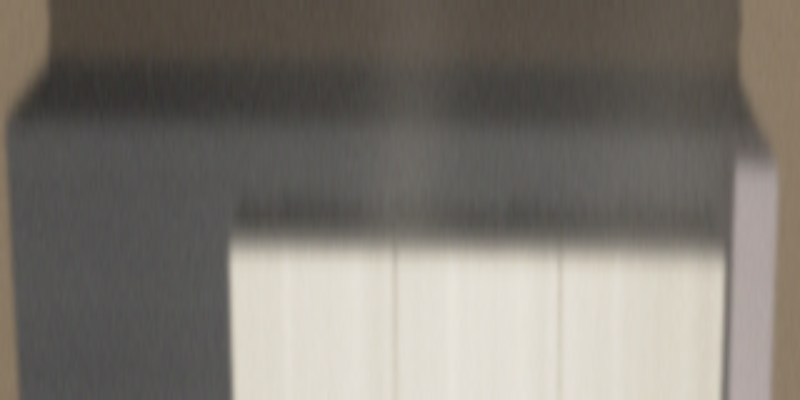

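View pics/p30z2.png

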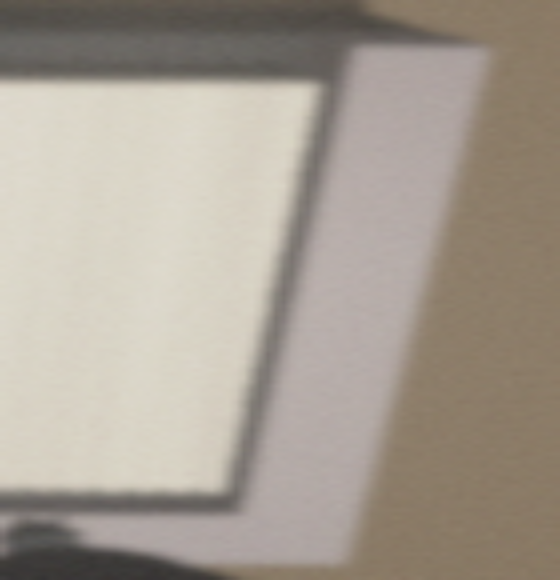

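```bash
python3 - <<'E'
from rig import bot
print(bot.close_job(), bot.sense()["time"])
E
```

```text
the job is handed in; nothing more can be done
the job is handed in; nothing more can be done
```

All three coupons are on the jig as one closed row against the left stop and the rear fence, and I handed the job in at about 54 s. The hand-in gave no verdict.

**What I did:** Going left to right, I pushed each coupon out from behind with closed fingers to about 39–40 mm overhang. I then gripped it by that end and laid it on the bed. Last, I pushed it sideways against the stop or its neighbour, then lengthwise against the fence.

**Checks that agreed:**
- **Sideways:** the arm came to a firm stop at y = 57.6, −2.4 and −62.4 mm in the jig frame, exactly one 60 mm coupon width apart.
- **Fence:** the three fence pushes stopped at x = −60.1, about −60 (flush, read only from the log) and −60.3 mm.
- **Pictures:** the final pictures show thin, even seams and straight ends. The dark strip beside the stop is about what its taller face should show, so I read no gap there.
- **Surroundings:** the hammer, carton and offcut look unmoved, and the robot was clear at 155 mm height.

**Checks that disagreed slightly:** my camera fit of the jig differs by up to 2 mm and about 0.02 rad from the wrist-camera readings and the places where the arm stopped. I trusted the contact, which squares each coupon to the jig itself. No coupon was seen knocked aside.

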